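# Count four bearing balls on the tilting board

### The arm

A 6-joint arm with a two-finger parallel gripper is mounted at the origin on the work surface. World frame = base frame: x ahead of the robot, y to its left, z up, the work surface at z = 0. Lengths are in m, angles in rad, forces in N, time in s.
With the tool pointing down it reaches from about 0.3 to 0.85 m from the base axis. Payload 4.2 kg.
Tool frame: the origin (TCP) lies at the very end of the fingers, on their centre line; the grasp point (between the pads) lies 19 mm behind it; z points along the fingers, y is the line along which they close (so a half turn about z gives the same grasp; the last joint's range is limited). The gripper opens to 91 mm and grips with 3 to 60 N. Pads are 32 mm wide; open, the fingers measure 118 mm over their backs; the gripper's body (76 mm by 178 mm) begins 60 mm behind the grasp point.
Start: joints at [-1.361, 0.32, 1.565, -0, 1.257, -0.02], TCP at [0.131, -0.56, 0.214] pointing down, gripper open.
Joint ranges: [-3.11, 3.11], [-0.84, 2.01], [0.21, 2.61], [-1.34, 4.49], [0.05, 2.63], [-2.56, 2.56]. Speed limits (rad/s): [2.57, 2.57, 3.14, 3.14, 3.14, 3.14].

### API

Orientations are given as a unit quaternion [w, x, y, z].
In Python, from workcell import bot, eyes, workorder gives the robot as it stands.
- The arm moves only by the shell command python3 -m crank 'ROWS' [FORCE]. ROWS is JSON, a list of rows, each an object of numbers: "claw": the gripper's target within -1 to 1 (shut at 1, half-way at 0, fully open at -1); "tx", "ty", "tz": the shift along the tool's x, y, z in cm; "ax", "ay", "az": the turn, a rotation vector about the tool's x, y, z in rad. In form: [{"claw": .., "tx": .., "ty": .., "tz": .., "ax": .., "ay": .., "az": ..}, ...]. A call has 1 to 8 rows; each row shifts and turns the commanded pose from where the row before left it, along the tool's axes as they then stand; what a row does not reach is not made up. A row lasts 1/8 s, in which the tool goes at most 62.5 mm and 10.7 degrees, less where a joint would pass 70% of its speed; a pose out of reach is approached as far as the arm can. A call with a gripper value outside its range is refused whole. The fingers move at their own pace and stop on an object; FORCE is the grip in N (left out, the last holds). Time passes only in rows, so rows that do not move let the fingers close. It gives the time, the measured TCP pose, the force, the opening and the grip force at its end, in the units of the state.
- bot.observe(): the state, without advancing time (a new reading comes with each control period).
- eyes.snapshot(name): name is "scene" or "side" or "wrist"; returns a dict with "img" (400x640x3 uint8, red, green, blue), "fovy" (degrees; the focal length in pixels is half the picture's height over the tangent of half this angle, whatever the lens; pixels are square), "cx", "cy" (the principal point, pixels), "world_from_camera" (4x4, takes a point from camera to world coordinates); the wrist camera has in their place "mount" (4x4, takes a point from camera to tool coordinates, whose origin is the TCP and whose axes are the flange's). Camera axes: x right, y down, z forward; pixel columns grow to the right and rows downward; lengths in m; the calibration is good to about 2 mm. A picture is of the moment at which its call begins: read the wrist's pose just before it. There is no depth.
- workorder.sign_off(): hands the job in; it is judged then, once.
The state is a dict: "time": time; "q": joint angles; "joint_velocities": joint speeds; "joint_torque": joint torques, N m; "tool_pos": TCP position; "tcp_rot": TCP orientation; "force": force on the tool from outside, world axes, zero at the start; "wrist_torque": the same for the moment, N m; "width": finger opening in m; "grip_force": force on a finger pad.
Only numpy, scipy, OpenCV 4.12 (cv2) and the standard library are available. Lean on these libraries where they do the work, as an engineer would, in place of code of your own. Each camera call takes 0.05 s, during which the arm holds its last target. There are 200 camera calls.

### The job

Count out four bearing balls: put all the steel balls from the rest into the counting board's channel so that both lanes have enough, open the gate with the winged knob, tilt the board so that a ball settles in each of the four pockets, then tip it back so that every spare ball is in the channel, and shut the gate fully again, leaving the board tipped down at the channel end. Stand the grey printed ring flat on the table to the left of the board as the robot sees it, in line with its pivot and 5 cm clear of its base plate, ready to take the counted balls. Leave the oil bottle and the file alone.

Things in the scene. Friction and masses are not known exactly. Their poses are not given: they have to be found in the camera images.
- stand: Fixed aluminium stand of the counting board: base plate 200 x 100 mm, 8 thick, with two uprights at its middle (to 120 mm high) carrying a tilting tray. Origin: centre of the underside of the plate; x along the lanes from the channel end (with the grip tab, nearer the robot) to the far end, y left, z up. Pivot line parallel to y, 105 mm above the origin.
- tray (a joint): Tilt of the tray about the pivot, rad. 0 (start) = resting on its stop, channel end down by 0.5 rad; 0.5 = level; 1.0 = other stop, far end 0.5 rad down. Stiff hinge (0.25 N m friction): it stays where it is left.
- tray_pivot (a point): Frame of the plywood tray: middle of the pivot line, level with the lane floors; x along the lanes to the far end, y left, z square to the floors. Tray 228 x 65 mm; lanes x = -116 to 100 mm, 22.5 wide, centred at y = +15.25 and -15.25, a rib between 7.5 high (11.5 in the channel), side walls 12 high, end walls 26. Channel: x = -116 to the gate at -20. Then two pockets a lane and a 52 mm run-out.
- tab_grip (a point): Point to grip the tray's tab: an upright grey block beyond the channel end, 14 (x) x 18 (y) x 40 mm; the point is on its middle line, 8 mm below its top, at tray (-152, 0, 22) mm. Axes of the tray. Pinched across its 18 mm, along the pivot line, it can pivot between the fingers while the tray tilts.
- gate (a joint): Turn of the winged gate knob, rad, anticlockwise positive seen from above the tray. 0 = wings across the tray: gate shut, its blade bars both lanes; 1.5 (stop) = wings along the lanes: gate open. Starts nearly shut. Friction 0.04 N m, stays where it is left. Beside it on the tray's left wall stands an aluminium guard plate, tray x -45 to 5, y 34 to 39, top 46 mm above the lane floors.
- gate_grip (a point): Grip point of the knob: on its axis, 46 mm above the lane floors, at tray x -20, y 0. Wings: a black plate 7 mm thick, 54 long, 30 to 52 mm above the floors. Axes turn with it: y along the wings, z its axis, square to the tray. Wing tips pass 7 mm from the guard plate. The gate's blade (34 x 6 mm, 8 to 18 mm above the floors) lies along the wings.
- rest: Grey printed ball rest, fixed: foot 200 x 50 x 6 mm, ridge 173 x 22 mm, 24 mm high, with four seats in a row along its x at -60, -20, 20, 60 mm. A seated ball's centre is 30 mm above the table. Origin: centre of the underside.
- race: Grey printed ring, 60 mm outside, 42 mm bore, 30 mm high with six small studs 6 mm high on top, loose, 90 g. Origin: centre of its underside; z up.
- oil: Amber oil bottle, 34 mm diameter, 62 mm high, standing, loose; a bystander. Origin: centre of the underside.
- file: Hand file with orange handle, 170 mm, lying along its x axis; a bystander. Origin: underside, about mid length.
- channel_left (a point): Where to let balls into the left lane's channel: centre of a ball there, 9 mm above the lane floor, at tray (-55, 15.25, 9) mm. Axes of the tray. Balls roll to the channel's near end; it holds 4 a lane clear of the blade. They cannot change lane unless lifted.
- pocket_left1 (a point): Centre of a ball seated in the first pocket of the left lane, at tray (11.5, 15.25, -7.8) mm. As wide as the lane, 19 long, 16.8 deep: a ball sinks almost flush and keeps there at any tilt; others roll over it with a run or near full slope. Fast balls can jump an empty pocket: tilt slowly about level.
- pocket_left2 (a point): Centre of a ball seated in the second pocket of the left lane, at tray (38, 15.25, -7.8) mm. As wide as the lane, 19 long, 16.8 deep: a ball sinks almost flush and keeps there at any tilt; others roll over it with a run or near full slope. Fast balls can jump an empty pocket: tilt slowly about level.
- channel_right (a point): Where to let balls into the right lane's channel: centre of a ball there, 9 mm above the lane floor, at tray (-55, -15.25, 9) mm. Axes of the tray. Balls roll to the channel's near end; it holds 4 a lane clear of the blade. They cannot change lane unless lifted.
- pocket_right1 (a point): Centre of a ball seated in the first pocket of the right lane, at tray (11.5, -15.25, -7.8) mm. As wide as the lane, 19 long, 16.8 deep: a ball sinks almost flush and keeps there at any tilt; others roll over it with a run or near full slope. Fast balls can jump an empty pocket: tilt slowly about level.
- pocket_right2 (a point): Centre of a ball seated in the second pocket of the right lane, at tray (38, -15.25, -7.8) mm. As wide as the lane, 19 long, 16.8 deep: a ball sinks almost flush and keeps there at any tilt; others roll over it with a run or near full slope. Fast balls can jump an empty pocket: tilt slowly about level.
- ball1: Steel ball, 18 mm, 24 g; origin: its centre. Starts on the ball rest; may be absent (None).
- ball2: Steel ball, 18 mm, 24 g; origin: its centre. Starts on the ball rest; may be absent (None).
- ball3: Steel ball, 18 mm, 24 g; origin: its centre. Starts on the ball rest; may be absent (None).
- ball4: Steel ball, 18 mm, 24 g; origin: its centre. Starts on the ball rest; may be absent (None).
- ball5: Steel ball, 18 mm, 24 g; origin: its centre. Starts in the left lane's channel.
- ball6: Steel ball, 18 mm, 24 g; origin: its centre. Starts in the left lane's channel; may be absent (None).
- ball7: Steel ball, 18 mm, 24 g; origin: its centre. Starts in the right lane's channel.
- ball8: Steel ball, 18 mm, 24 g; origin: its centre. Starts in the right lane's channel; may be absent (None).

How it is judged:
By the outcome, as a careful person would: the job done as asked, in the order asked, and still so for the second after the job is handed in, with the robot touching nothing.
Of ball1, ball2, ball3, ball4 only 2 to 4 are there at a start; the rules pass over those that are not, and their reading is None.
Of ball6, ball8 only 1 to 2 are there at a start; the rules pass over those that are not, and their reading is None.
At some moment in a run one of race may be knocked a few centimetres aside while the robot is not near it.
It also fails if it takes over 208 s, if anything falls off the work surface, if the arm or the gripper's body presses on something with over 40 N, if the wrist force passes 120 N, or if a joint passes its speed limit or range.

## Working session

There is one attempt and no reset: what is moved stays moved. The work goes in short steps, Python scripts to look and compute and a shell command to move; the robot and the scene stay as the last step left them, time stands still between calls to the robot, and variables do not carry over. Pictures are saved under pics/ and viewed, at most 14 in all, crops included, and the job is handed in when it is done.

```bash
ls; mkdir -p pics
python3 - <<'E'
from workcell import bot, eyes
import cv2,numpy as np
print(bot.observe())
for n in ("scene","side","wrist"):
    s=eyes.snapshot(n); cv2.imwrite(f"pics/{n}0.png",s["img"][:,:,::-1])
    print(n,{k:(np.round(v,4).tolist() if k!='img' else 0) for k,v in s.items()})
E
```

```text
pics
{'time': 0.0, 'q': array([-1.36102581e+00,  3.20308163e-01,  1.56568818e+00,  1.11105445e-05,
        1.25736568e+00, -2.00176612e-02]), 'joint_velocities': array([ 9.50711595e-04,  6.45376314e-05, -1.12085632e-03,  8.65859358e-04,
       -1.57755977e-03,  1.42572059e-04]), 'joint_torque': array([-1.88485123e-03, -4.12465596e+01, -2.31975585e+01,  7.25555490e-02,
        4.57476277e-02, -1.56275755e-04]), 'tool_pos': array([ 0.13085844, -0.55939709,  0.21310738]), 'tcp_rot': array([-8.81204553e-04,  9.93406740e-01,  1.14639726e-01, -7.85503293e-05]), 'force': array([-7.73832597e-01, -4.03091118e-01,  7.47809919e-04]), 'wrist_torque': array([-0.00088713, -0.05584746,  0.05001405]), 'grip_force': 0.0, 'width': 0.09128949559137658}
scene {'img': 0, 'fovy': 47.0446, 'cx': 323.5234, 'cy': 200.4261, 'world_from_camera': [[0.8928, 0.375, -0.2496, 0.8741], [0.4504, -0.7371, 0.5037, -0.5116], [0.0049, -0.5622, -0.827, 0.9902], [0.0, 0.0, 0.0, 1.0]]}
side {'img': 0, 'fovy': 56.7031, 'cx': 324.4082, 'cy': 198.6413, 'world_from_camera': [[0.9746, -0.139, 0.1754, 0.4403], [-0.2237, -0.5993, 0.7686, -0.6362], [-0.0017, -0.7883, -0.6152, 0.6217], [0.0, 0.0, 0.0, 1.0]]}
wrist {'img': 0, 'fovy': 69.0094, 'cx': 315.7594, 'cy': 198.3231, 'mount': [[-0.0005, -0.9618, -0.2737, 0.0772], [1.0, -0.0004, -0.0003, 0.0005], [0.0002, -0.2737, 0.9618, -0.1707], [0.0, 0.0, 0.0, 1.0]]}
```

View pics/scene0.png

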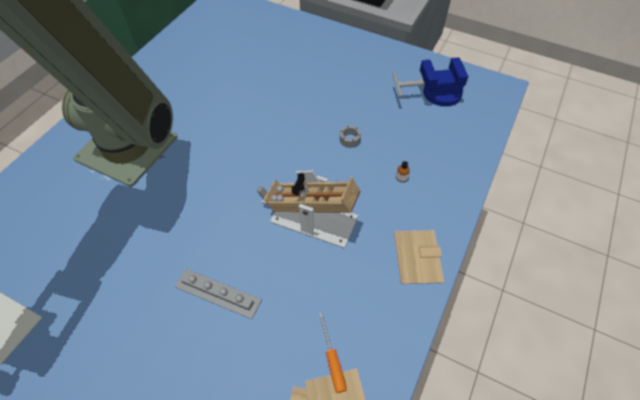

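View pics/side0.png

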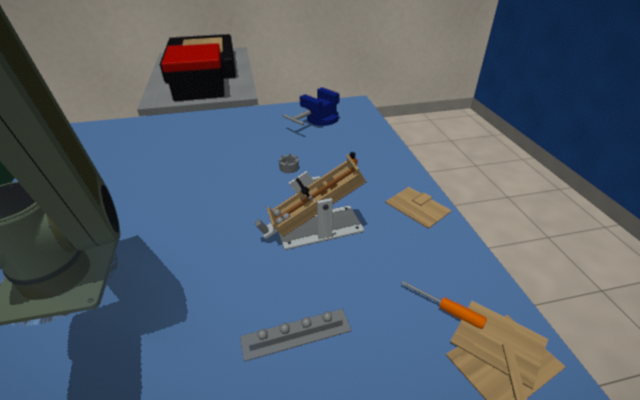

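Scene: rest with four balls around (193–240, 278–300), the board around (312, 200), ring (350,135), oil (403,171), file (330,350). Side: rest balls around (263–327, 335–316), board around (315,205). Zooming in.

Run:
```python
import cv2,numpy as np
a=cv2.imread('pics/scene0.png');b=cv2.imread('pics/side0.png')
A=cv2.resize(a[110:260,250:370],None,fx=3.3,fy=4,interpolation=3)
f=lambda im,x,y,w,h:cv2.resize(im[y:y+h,x:x+w],(400,300),interpolation=3)
m=np.vstack([np.hstack([f(a,250,165,120,90),f(b,250,145,128,96)]),np.hstack([f(a,170,240,120,90),f(b,235,295,120,90)])])
cv2.imwrite('pics/m1.png',m)
```

```text
(no output)
```

View pics/m1.png

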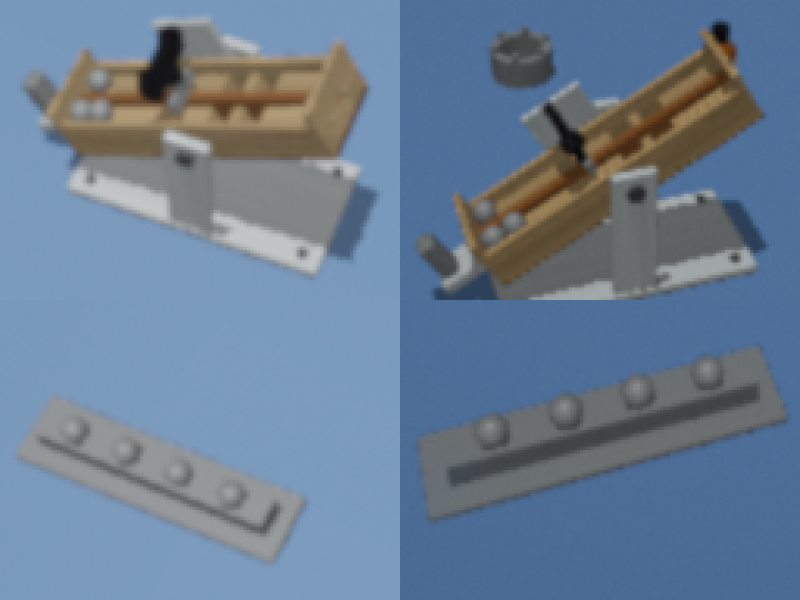

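Four balls sit on the rest. The channel has one ball in the left lane and two in the right, so I'll put two balls in each. Next, a helper file and the first coordinates.

```bash
cat > h.py <<'E'
import numpy as np, cv2
from workcell import bot, eyes
from scipy.spatial.transform import Rotation as R
def K(s):
    f=200/np.tan(np.radians(s["fovy"])/2); return f
def tool():
    o=bot.observe(); q=o["tcp_rot"]; T=np.eye(4)
    T[:3,:3]=R.from_quat(q,scalar_first=True).as_matrix(); T[:3,3]=o["tool_pos"]; return T
def snap(n,save=None):
    T=tool(); s=eyes.snapshot(n); s["W"]=s["world_from_camera"] if n!="wrist" else T@s["mount"]
    if save: cv2.imwrite(f"pics/{save}.png",s["img"][:,:,::-1])
    return s
def onz(s,uv,z):
    out=[]
    for u,v in uv:
        d=s["W"][:3,:3]@np.array([(u-s["cx"])/K(s),(v-s["cy"])/K(s),1]); c=s["W"][:3,3]
        out.append(c+d*(z-c[2])/d[2])
    return np.array(out)
def proj(s,P):
    p=(np.atleast_2d(P)-s["W"][:3,3])@s["W"][:3,:3]
    return p[:,:2]/p[:,2:]*K(s)+[s["cx"],s["cy"]]
def down(yaw):  # tool down, tool x at yaw
    return (R.from_euler('z',yaw)*R.from_euler('x',np.pi)).as_matrix()
def delta(pos,rot,half=True):
    "shift in tool axes (cm) and rotvec to reach the pose from the measured one"
    T=tool(); best=None
    for k in ((0,np.pi) if half else (0,)):
        r=rot@R.from_euler('z',k).as_matrix(); v=R.from_matrix(T[:3,:3].T@r).as_rotvec()
        if best is None or np.linalg.norm(v)<np.linalg.norm(best): best=v
    print("t(cm)",np.round(T[:3,:3].T@(np.array(pos)-T[:3,3])*100,2),"a",np.round(best,3))
E
python3 - <<'E'
from h import *
np.set_printoptions(precision=4,suppress=True)
a=snap("scene");b=snap("side")
A=[(192.5,279.3),(207.5,285.6),(223.7,291.9),(239.3,298.5)]
B=[(262.6,334),(285.1,328.3),(306.4,322.3),(327.4,316.3)]
print(onz(a,A,.03));print(onz(b,B,.03))
print(onz(a,[(270.4,221.4),(345.4,247.5),(358.6,214.5)],.008)); print(onz(b,[(363.6,230.8),(350.8,206.4),(285,247)],.008))
print(onz(a,[(350,135)],.018),onz(b,[(288.5,163.5)],.018))
print(onz(a,[(403,171)],.03))
E
```

```text
[[ 0.4175 -0.2534  0.03  ]
 [ 0.4565 -0.2507  0.03  ]
 [ 0.4972 -0.2469  0.03  ]
 [ 0.5365 -0.2444  0.03  ]]
[[ 0.4154 -0.2515  0.03  ]
 [ 0.4558 -0.2492  0.03  ]
 [ 0.4953 -0.2457  0.03  ]
 [ 0.5354 -0.242   0.03  ]]
[[ 0.4876 -0.0304  0.008 ]
 [ 0.6867 -0.0122  0.008 ]
 [ 0.6763  0.0884  0.008 ]]
[[ 0.6794 -0.0143  0.008 ]
 [ 0.6752  0.0827  0.008 ]
 [ 0.4861 -0.0256  0.008 ]]
[[0.5466 0.3147 0.018 ]] [[0.5455 0.3103 0.018 ]]
[[0.7293 0.2526 0.03  ]]
```

```bash
python3 -c "
from h import *
delta((.42,-.25,.2),down(.08))"
```

```text
t(cm) [ 35.2  -23.57   1.37] a [-0.001  0.     0.15 ]
```

```bash
python3 -m crank '[{"claw":0.3,"tx":4.4,"ty":-2.95,"tz":0.17},{"claw":0.3,"tx":4.4,"ty":-2.95,"tz":0.17},{"claw":0.3,"tx":4.4,"ty":-2.95,"tz":0.17},{"claw":0.3,"tx":4.4,"ty":-2.95,"tz":0.17},{"claw":0.3,"tx":4.4,"ty":-2.95,"tz":0.17},{"claw":0.3,"tx":4.4,"ty":-2.95,"tz":0.17},{"claw":0.3,"tx":4.4,"ty":-2.95,"tz":0.17},{"claw":0.3,"tx":4.4,"ty":-2.95,"tz":0.17}]' 10; python3 -m crank '[{"claw":0.3,"az":0.15},{"claw":0.3}]'
python3 - <<'E'
from h import *
s=snap("wrist","w1"); print(tool().round(4))
print(proj(s,[[.4165,-.2525,.03],[.456,-.25,.03],[.4963,-.2463,.03],[.536,-.2432,.03]]))
E
```

```text
[[ 9.737e-01  2.278e-01 -1.000e-04  1.309e-01]
 [ 2.278e-01 -9.737e-01  5.000e-04 -5.597e-01]
 [ 0.000e+00 -5.000e-04 -1.000e+00  2.137e-01]
 [ 0.000e+00  0.000e+00  0.000e+00  1.000e+00]]
[[  60.16829138 -191.29044522]
 [  56.93721207 -250.17698468]
 [  51.94712459 -315.99129298]
 [  47.27131519 -386.62042526]]invalid input
invalid input
```

View pics/w1.png

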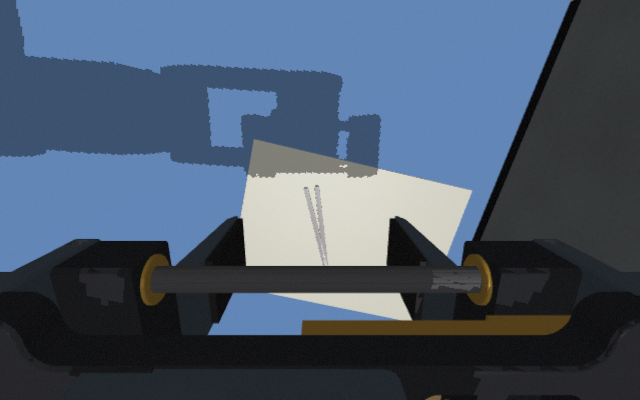

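The picture still shows the start area, because the moves were refused. Every key is probably required in each row.

```bash
python3 -m crank '[{"claw":0.3,"tx":4.4,"ty":-2.95,"tz":0.17,"ax":0,"ay":0,"az":0},{"claw":0.3,"tx":4.4,"ty":-2.95,"tz":0.17,"ax":0,"ay":0,"az":0},{"claw":0.3,"tx":4.4,"ty":-2.95,"tz":0.17,"ax":0,"ay":0,"az":0},{"claw":0.3,"tx":4.4,"ty":-2.95,"tz":0.17,"ax":0,"ay":0,"az":0},{"claw":0.3,"tx":4.4,"ty":-2.95,"tz":0.17,"ax":0,"ay":0,"az":0},{"claw":0.3,"tx":4.4,"ty":-2.95,"tz":0.17,"ax":0,"ay":0,"az":0},{"claw":0.3,"tx":4.4,"ty":-2.95,"tz":0.17,"ax":0,"ay":0,"az":0},{"claw":0.3,"tx":4.4,"ty":-2.95,"tz":0.17,"ax":0,"ay":0,"az":0.15}]' 10
python3 - <<'E'
from h import *
s=snap("wrist","w2"); print(tool().round(4))
print(proj(s,[[.4165,-.2525,.03],[.456,-.25,.03],[.4963,-.2463,.03],[.536,-.2432,.03]]))
delta((.415,-.252,.07),down(.08))
E
```

```text
time: 1.3
tool_pos: [0.421, -0.2486, 0.2005]
tcp_rot: [0.0, 0.999, 0.038, 0.0]
force: [0.8, -1.2, -0.1]
width: 0.0317
grip_force: 0.0
[[ 0.9973  0.073   0.004   0.4248]
 [ 0.073  -0.9973  0.0038 -0.2443]
 [ 0.0043 -0.0035 -1.      0.2003]
 [ 0.      0.      0.      1.    ]]
[[318.34485403 186.43375643]
 [318.83427136 153.46510142]
 [318.35290469 117.51491743]
 [318.34314533  79.69537406]]
t(cm) [-1.09  0.75 13.02] a [-0.004 -0.004 -0.007]
```

View pics/w2.png

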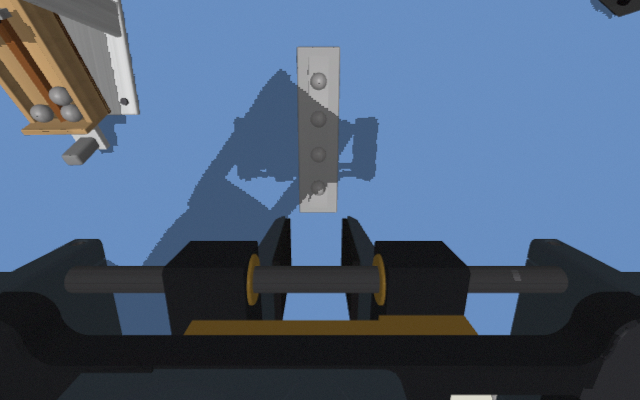

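Balls at (318,188), (318,155), (318,118) and (318,81) match my estimates to about 1 px. Descending on ball 1.

```bash
python3 -m crank '[{"claw":0.3,"tx":-0.5,"ty":0.4,"tz":5,"ax":0,"ay":0,"az":0},{"claw":0.3,"tx":-0.5,"ty":0.4,"tz":5,"ax":0,"ay":0,"az":0},{"claw":0.3,"tx":0,"ty":0,"tz":3,"ax":0,"ay":0,"az":0},{"claw":0.3,"tx":0,"ty":0,"tz":0,"ax":0,"ay":0,"az":0}]'
python3 - <<'E'
from h import *
delta((.4165,-.2525,.0265),down(.08))
E
```

```text
time: 1.85
tool_pos: [0.409, -0.2579, 0.0686]
tcp_rot: [-0.002, 0.999, 0.04, -0.002]
force: [0.5, -0.3, -0.4]
width: 0.0318
grip_force: 0.0
t(cm) [ 0.81 -0.46  4.2 ] a [-0.003  0.004  0.   ]
```

```bash
python3 -m crank '[{"claw":0.3,"tx":0.8,"ty":-0.4,"tz":1.5,"ax":0,"ay":0,"az":0},{"claw":0.3,"tx":0,"ty":0,"tz":1.5,"ax":0,"ay":0,"az":0},{"claw":0.3,"tx":0,"ty":0,"tz":0,"ax":0,"ay":0,"az":0},{"claw":0.3,"tx":0,"ty":0,"tz":0,"ax":0,"ay":0,"az":0}]'
python3 - <<'E'
from h import *
delta((.4165,-.2525,.0265),down(.08))
E
```

```text
time: 2.35
tool_pos: [0.4192, -0.2544, 0.0412]
tcp_rot: [0.001, 0.999, 0.04, 0.001]
force: [1.0, 0.4, 0.8]
width: 0.0319
grip_force: 0.0
t(cm) [-0.26 -0.21  1.47] a [ 0.001 -0.002  0.   ]
```

```bash
python3 -m crank '[{"claw":0.3,"tx":-0.2,"ty":-0.15,"tz":0.7,"ax":0,"ay":0,"az":0},{"claw":0.3,"tx":0,"ty":0,"tz":0.7,"ax":0,"ay":0,"az":0},{"claw":0.3,"tx":0,"ty":0,"tz":0,"ax":0,"ay":0,"az":0},{"claw":0.3,"tx":0,"ty":0,"tz":0,"ax":0,"ay":0,"az":0}]'
python3 - <<'E'
from h import *
delta((.4165,-.2525,.0265),down(.08))
E
```

```text
time: 2.85
tool_pos: [0.4162, -0.2528, 0.0263]
tcp_rot: [0.0, 0.999, 0.04, 0.0]
force: [-0.7, -0.3, 0.3]
width: 0.0321
grip_force: 0.0
t(cm) [ 0.03 -0.03 -0.02] a [ 0.  0. -0.]
```

```bash
python3 -m crank '[{"claw":1,"tx":0,"ty":0,"tz":0,"ax":0,"ay":0,"az":0},{"claw":1,"tx":0,"ty":0,"tz":0,"ax":0,"ay":0,"az":0},{"claw":1,"tx":0,"ty":0,"tz":0,"ax":0,"ay":0,"az":0},{"claw":1,"tx":0,"ty":0,"tz":-2,"ax":0,"ay":0,"az":0},{"claw":1,"tx":0,"ty":0,"tz":-4,"ax":0,"ay":0,"az":0},{"claw":1,"tx":0,"ty":0,"tz":-4,"ax":0,"ay":0,"az":0},{"claw":1,"tx":0,"ty":0,"tz":-4,"ax":0,"ay":0,"az":0},{"claw":1,"tx":0,"ty":0,"tz":-4,"ax":0,"ay":0,"az":0}]' 10
python3 - <<'E'
from h import *
delta((.45,.0,.25),down(.075))
E
```

```text
time: 3.85
tool_pos: [0.416, -0.2528, 0.2077]
tcp_rot: [0.0, 0.999, 0.04, 0.0]
force: [1.3, -1.1, -1.2]
width: 0.0169
grip_force: 10.0
t(cm) [  5.41 -24.93  -4.25] a [ 0.001 -0.     0.005]
```

```bash
python3 -m crank '[{"claw":1,"tx":1.1,"ty":-5,"tz":-0.8,"ax":0,"ay":0,"az":0},{"claw":1,"tx":1.1,"ty":-5,"tz":-0.8,"ax":0,"ay":0,"az":0},{"claw":1,"tx":1.1,"ty":-5,"tz":-0.8,"ax":0,"ay":0,"az":0},{"claw":1,"tx":1.1,"ty":-5,"tz":-0.8,"ax":0,"ay":0,"az":0},{"claw":1,"tx":1.0,"ty":-4.9,"tz":-0.8,"ax":0,"ay":0,"az":0},{"claw":1,"tx":0,"ty":0,"tz":0,"ax":0,"ay":0,"az":0},{"claw":1,"tx":0,"ty":0,"tz":0,"ax":0,"ay":0,"az":0},{"claw":1,"tx":0,"ty":0,"tz":0,"ax":0,"ay":0,"az":0}]'
cat > m.py <<'E'
from h import *
def frames(x,y,yaw,th,zt=.105):
    S=np.eye(4);S[:3,:3]=R.from_euler('z',yaw).as_matrix();S[:3,3]=[x,y,0]
    P=np.eye(4);P[:3,3]=[0,0,zt];P[:3,:3]=R.from_euler('y',-(0.5-th)).as_matrix()
    return S,S@P
def tp(T,p): return np.atleast_2d(p)/1000@T[:3,:3].T+T[:3,3]
SP=(.5813,.0288,.075)
tray_pts={'nearwall_R':(-119,-32.5,26),'nearwall_L':(-119,32.5,26),'tabtop':(-152,0,30),'wingL':(-20,27,52),'wingR':(-20,-27,52),'guard_near':(-45,36.5,46),'guard_far':(5,36.5,46),'farwall_L':(109,32.5,26),'farwall_R':(109,-32.5,26)}
plate_pts={'NR':(-100,-50,8),'NL':(-100,50,8),'FR':(100,-50,8),'FL':(100,50,8)}
E
python3 - <<'E'
from m import *
s=snap("wrist"); S,T=frames(*SP,0)
im=s["img"][:,:,::-1].copy()
im=cv2.resize(im,(800,500))
for d,F in ((tray_pts,T),(plate_pts,S)):
    for k,p in d.items():
        q=proj(s,tp(F,p))[0]; print(k,q.round(1)); cv2.circle(im,tuple((q*1.25).astype(int)),3,(0,0,255),1)
cv2.imwrite("pics/w3.png",im); np.save("w3W.npy",s["W"]); print(tool()[:3,3])
E
```

```text
time: 4.85
tool_pos: [0.4499, -0.0014, 0.246]
tcp_rot: [0.0, 0.999, 0.039, -0.0]
force: [0.1, 0.2, 0.4]
width: 0.0169
grip_force: 10.0
nearwall_R [325.6 168.2]
nearwall_L [271.5 168. ]
tabtop [299.4 190.5]
wingL [263.   99.6]
wingR [323.1  99.8]
guard_near [257.2 121.2]
guard_far [249.1  68.5]
farwall_L [ 235.  -107.2]
farwall_R [ 334.8 -106.8]
NR [336.8 148.3]
NL [265.  148.1]
FR [340.6 -19.3]
FL [257.5 -19.5]
[ 0.44993401 -0.00137434  0.24606548]
```

View pics/w3.png

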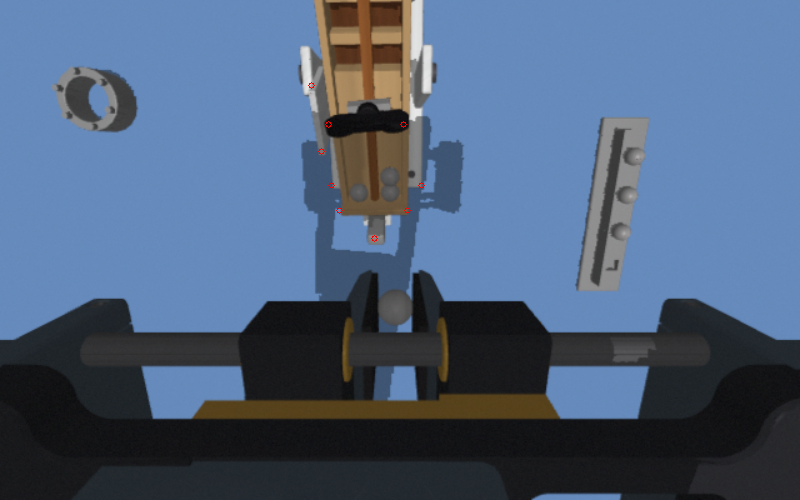

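The model overlay fits well: tab (376,238), wings (328,126) to (407,118), and three balls at the channel end. I make a 0.7 mm correction in y. Next, the pose over the left lane with the tool tilted square to the tray.

```bash
cat >> m.py <<'E'
SP=(.581,.028,.075)
def todrop(p,th=0,yaw=0):
    S,T=frames(*SP,th); delta(tp(T,p)[0],T[:3,:3]@down(yaw))
E
python3 - <<'E'
from m import *
todrop((-66,15.25,80)); todrop((-66,15.25,19))
E
```

```text
t(cm) [ 3.68 -3.47 10.25] a [-0.     0.501  0.003]
t(cm) [ 6.61 -3.46 15.6 ] a [-0.     0.501  0.003]
```

```bash
python3 -m crank '[{"claw":1,"tx":0,"ty":-1.1,"tz":0,"ax":0,"ay":0.167,"az":0},{"claw":1,"tx":0,"ty":-1.2,"tz":0,"ax":0,"ay":0.167,"az":0},{"claw":1,"tx":0,"ty":-1.2,"tz":0,"ax":0,"ay":0.167,"az":0},{"claw":1,"tx":0,"ty":0,"tz":0,"ax":0,"ay":0,"az":0},{"claw":1,"tx":0,"ty":0,"tz":0,"ax":0,"ay":0,"az":0}]'
python3 - <<'E'
from m import *
todrop((-66,15.25,80)); todrop((-66,15.25,19))
E
```

```text
time: 5.52
tool_pos: [0.4491, 0.034, 0.2478]
tcp_rot: [-0.01, 0.968, 0.038, 0.248]
force: [-0.1, -0.4, -0.3]
width: 0.0166
grip_force: 10.0
t(cm) [-1.97  0.07 10.81] a [-0.001 -0.002  0.004]
t(cm) [-1.98  0.08 16.91] a [-0.001 -0.002  0.004]
```

```bash
python3 -m crank '[{"claw":1,"tx":-1,"ty":0,"tz":4,"ax":0,"ay":0,"az":0},{"claw":1,"tx":-0.9,"ty":0.1,"tz":4,"ax":0,"ay":0,"az":0},{"claw":1,"tx":0,"ty":0,"tz":4,"ax":0,"ay":0,"az":0},{"claw":1,"tx":0,"ty":0,"tz":2,"ax":0,"ay":0,"az":0},{"claw":1,"tx":0,"ty":0,"tz":0,"ax":0,"ay":0,"az":0},{"claw":1,"tx":0,"ty":0,"tz":0,"ax":0,"ay":0,"az":0},{"claw":1,"tx":0,"ty":0,"tz":0,"ax":0,"ay":0,"az":0}]'
python3 - <<'E'
from m import *
s=snap("wrist","w4");todrop((-66,15.25,19))
E
```

```text
time: 6.4
tool_pos: [0.4987, 0.0376, 0.1156]
tcp_rot: [-0.01, 0.968, 0.039, 0.249]
force: [-0.1, -0.5, 0.2]
width: 0.0168
grip_force: 10.0
t(cm) [0.04 0.06 2.94] a [-0.002 -0.003  0.004]
```

View pics/w4.png

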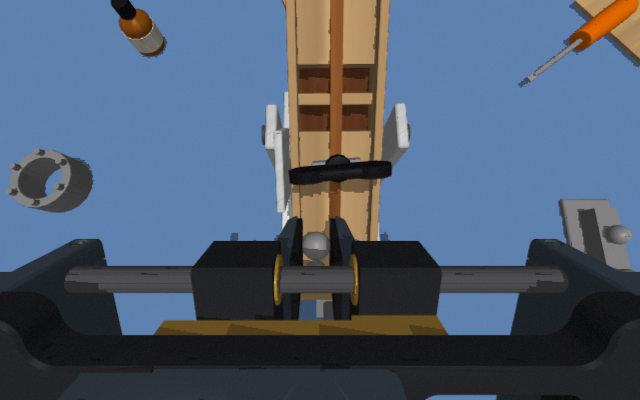

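Held ball (317,245) lines up with the left lane. I lower it and release, with a small opening because of the guard.

```bash
python3 -m crank '[{"claw":1,"tx":0,"ty":0,"tz":1.5,"ax":0,"ay":0,"az":0},{"claw":1,"tx":0,"ty":0.05,"tz":1.4,"ax":0,"ay":0,"az":0},{"claw":1,"tx":0,"ty":0,"tz":0,"ax":0,"ay":0,"az":0},{"claw":1,"tx":0,"ty":0,"tz":0,"ax":0,"ay":0,"az":0},{"claw":0.46,"tx":0,"ty":0,"tz":0,"ax":0,"ay":0,"az":0},{"claw":0.46,"tx":0,"ty":0,"tz":0,"ax":0,"ay":0,"az":0},{"claw":0.46,"tx":0,"ty":0,"tz":0,"ax":0,"ay":0,"az":0}]'
python3 -m crank '[{"claw":0.46,"tx":0,"ty":0,"tz":-4,"ax":0,"ay":0,"az":0},{"claw":0.4,"tx":0,"ty":0,"tz":-6,"ax":0,"ay":0,"az":0},{"claw":0.3,"tx":0,"ty":0,"tz":-3,"ax":0,"ay":-0.167,"az":0},{"claw":0.3,"tx":0,"ty":0,"tz":0,"ax":0,"ay":-0.167,"az":0},{"claw":0.3,"tx":0,"ty":0,"tz":0,"ax":0,"ay":-0.167,"az":0},{"claw":0.3,"tx":0,"ty":0,"tz":0,"ax":0,"ay":0,"az":0}]'
python3 - <<'E'
from m import *
delta((.456,-.25,.0665),down(.08))
snap("wrist","w5"); snap("side","s5")
import cv2
a=cv2.imread("pics/w5.png");b=cv2.imread("pics/s5.png")
cv2.imwrite("pics/m5.png",np.hstack([cv2.resize(a[60:260,220:420],(400,400)),cv2.resize(b[130:260,240:370],(400,400))]))
E
```

```text
time: 7.32
tool_pos: [0.5119, 0.0383, 0.0892]
tcp_rot: [-0.01, 0.968, 0.039, 0.248]
force: [-0.0, 0.3, 0.1]
width: 0.0245
grip_force: 0.0
time: 8.07
tool_pos: [0.4541, 0.0339, 0.1992]
tcp_rot: [-0.001, 0.999, 0.04, 0.01]
force: [-0.8, -0.0, -0.0]
width: 0.032
grip_force: 0.0
t(cm) [-2.36 28.32 13.21] a [-0.001 -0.02   0.001]
```

View pics/m5.png

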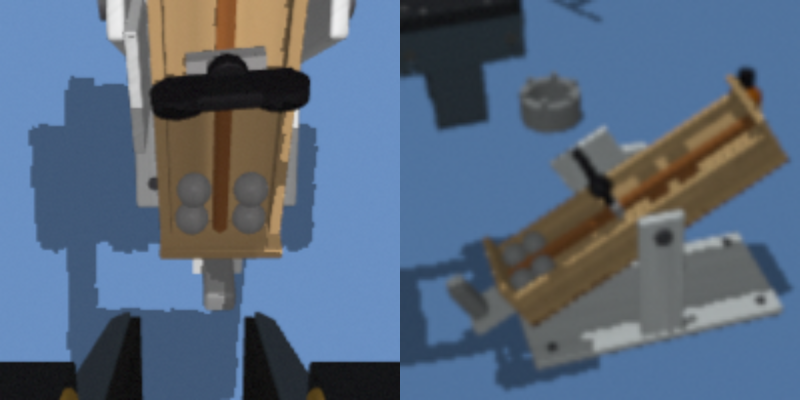

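Two balls in each lane now. On to ball 2.

```bash
python3 -m crank '[{"claw":0.3,"tx":-0.4,"ty":5.6,"tz":1.4,"ax":0,"ay":0,"az":0},{"claw":0.3,"tx":-0.5,"ty":5.6,"tz":1.4,"ax":0,"ay":0,"az":0},{"claw":0.3,"tx":-0.5,"ty":5.7,"tz":1.4,"ax":0,"ay":0,"az":0},{"claw":0.3,"tx":-0.5,"ty":5.7,"tz":4,"ax":0,"ay":0,"az":0},{"claw":0.3,"tx":-0.4,"ty":5.7,"tz":5,"ax":0,"ay":0,"az":0},{"claw":0.3,"tx":0,"ty":0,"tz":0,"ax":0,"ay":0,"az":0},{"claw":0.3,"tx":0,"ty":0,"tz":0,"ax":0,"ay":0,"az":0},{"claw":0.3,"tx":0,"ty":0,"tz":0,"ax":0,"ay":0,"az":0}]'
python3 - <<'E'
from h import *
delta((.456,-.25,.0265),down(.08))
E
```

```text
time: 9.18
tool_pos: [0.4537, -0.2329, 0.0813]
tcp_rot: [-0.0, 0.999, 0.041, 0.01]
force: [-0.4, -0.2, -0.5]
width: 0.032
grip_force: 0.0
t(cm) [-0.03  1.72  5.48] a [ 0.001 -0.02   0.002]
```

```bash
python3 -m crank '[{"claw":0.3,"tx":0,"ty":1.7,"tz":0,"ax":0,"ay":-0.02,"az":0},{"claw":0.3,"tx":0,"ty":0,"tz":2,"ax":0,"ay":0,"az":0},{"claw":0.3,"tx":0,"ty":0,"tz":1,"ax":0,"ay":0,"az":0},{"claw":0.3,"tx":0,"ty":0,"tz":1,"ax":0,"ay":0,"az":0},{"claw":0.3,"tx":0,"ty":0,"tz":0,"ax":0,"ay":0,"az":0},{"claw":0.3,"tx":0,"ty":0,"tz":0,"ax":0,"ay":0,"az":0}]'
python3 - <<'E'
from h import *
delta((.456,-.25,.0265),down(.08))
E
```

```text
time: 9.93
tool_pos: [0.4552, -0.2509, 0.0403]
tcp_rot: [-0.0, 0.999, 0.04, -0.001]
force: [0.6, 0.2, 0.9]
width: 0.0315
grip_force: 0.0
t(cm) [ 0.09 -0.08  1.38] a [-0.     0.001  0.001]
```

Now pick, lift, carry and tilt, as before.

```bash
python3 -m crank '[{"claw":0.3,"tx":0.1,"ty":-0.1,"tz":0.7,"ax":0,"ay":0,"az":0},{"claw":0.3,"tx":0,"ty":0,"tz":0.7,"ax":0,"ay":0,"az":0},{"claw":0.3,"tx":0,"ty":0,"tz":0,"ax":0,"ay":0,"az":0},{"claw":0.3,"tx":0,"ty":0,"tz":0,"ax":0,"ay":0,"az":0},{"claw":1,"tx":0,"ty":0,"tz":0,"ax":0,"ay":0,"az":0},{"claw":1,"tx":0,"ty":0,"tz":0,"ax":0,"ay":0,"az":0},{"claw":1,"tx":0,"ty":0,"tz":0,"ax":0,"ay":0,"az":0}]'
python3 -m crank '[{"claw":1,"tx":0,"ty":0,"tz":-4,"ax":0,"ay":0,"az":0},{"claw":1,"tx":0,"ty":0,"tz":-4,"ax":0,"ay":0,"az":0},{"claw":1,"tx":0,"ty":-2,"tz":-5,"ax":0,"ay":0,"az":0},{"claw":1,"tx":0,"ty":-4,"tz":-4,"ax":0,"ay":0,"az":0},{"claw":1,"tx":0,"ty":-5,"tz":0,"ax":0,"ay":0,"az":0},{"claw":1,"tx":0,"ty":-5,"tz":0,"ax":0,"ay":0.167,"az":0},{"claw":1,"tx":0,"ty":-5,"tz":0,"ax":0,"ay":0.167,"az":0},{"claw":1,"tx":0,"ty":-5,"tz":0,"ax":0,"ay":0.167,"az":0}]'
python3 - <<'E'
from m import *
todrop((-66,15.25,49)); todrop((-66,15.25,19))
E
```

```text
time: 10.8
tool_pos: [0.4557, -0.2494, 0.0261]
tcp_rot: [-0.001, 0.999, 0.04, -0.001]
force: [0.2, 2.7, 1.5]
width: 0.017
grip_force: 10.0
time: 11.8
tool_pos: [0.4351, 0.0103, 0.1971]
tcp_rot: [-0.01, 0.967, 0.038, 0.25]
force: [0.6, 0.1, -0.1]
width: 0.0165
grip_force: 10.0
t(cm) [ 1.81 -2.16 10.24] a [-0.003 -0.007  0.003]
t(cm) [ 1.79 -2.15 13.24] a [-0.003 -0.007  0.003]
```

```bash
python3 -m crank '[{"claw":1,"tx":0.9,"ty":-1,"tz":3,"ax":0,"ay":0,"az":0},{"claw":1,"tx":0.9,"ty":-1,"tz":3,"ax":0,"ay":0,"az":0},{"claw":1,"tx":0,"ty":0,"tz":3,"ax":0,"ay":0,"az":0},{"claw":1,"tx":0,"ty":0,"tz":1,"ax":0,"ay":0,"az":0},{"claw":1,"tx":0,"ty":0,"tz":0,"ax":0,"ay":0,"az":0},{"claw":1,"tx":0,"ty":0,"tz":0,"ax":0,"ay":0,"az":0}]'
python3 - <<'E'
from m import *
todrop((-66,15.25,19))
E
```

```text
time: 12.55
tool_pos: [0.4971, 0.0343, 0.1178]
tcp_rot: [-0.01, 0.968, 0.039, 0.248]
force: [-0.2, 0.8, -0.0]
width: 0.0167
grip_force: 10.0
t(cm) [ 0.08 -0.26  3.22] a [-0.003 -0.001  0.004]
```

```bash
python3 -m crank '[{"claw":1,"tx":0.1,"ty":-0.2,"tz":1.6,"ax":0,"ay":0,"az":0},{"claw":1,"tx":0,"ty":0,"tz":1.6,"ax":0,"ay":0,"az":0},{"claw":1,"tx":0,"ty":0,"tz":0,"ax":0,"ay":0,"az":0},{"claw":1,"tx":0,"ty":0,"tz":0,"ax":0,"ay":0,"az":0},{"claw":0.46,"tx":0,"ty":0,"tz":0,"ax":0,"ay":0,"az":0},{"claw":0.46,"tx":0,"ty":0,"tz":0,"ax":0,"ay":0,"az":0},{"claw":0.46,"tx":0,"ty":0,"tz":0,"ax":0,"ay":0,"az":0}]'
python3 -m crank '[{"claw":0.46,"tx":0,"ty":0,"tz":-4,"ax":0,"ay":0,"az":0},{"claw":0.4,"tx":0,"ty":0,"tz":-6,"ax":0,"ay":0,"az":0},{"claw":0.3,"tx":0,"ty":4,"tz":-3,"ax":0,"ay":-0.167,"az":0},{"claw":0.3,"tx":0,"ty":4.5,"tz":0,"ax":0,"ay":-0.167,"az":0},{"claw":0.3,"tx":0,"ty":5,"tz":0,"ax":0,"ay":-0.167,"az":0},{"claw":0.3,"tx":0,"ty":5,"tz":0,"ax":0,"ay":0,"az":0},{"claw":0.3,"tx":0,"ty":5,"tz":0,"ax":0,"ay":0,"az":0},{"claw":0.3,"tx":0,"ty":0,"tz":0,"ax":0,"ay":0,"az":0}]'
python3 - <<'E'
from h import *
delta((.4963,-.2463,.0665),down(.08))
E
```

```text
time: 13.42
tool_pos: [0.5131, 0.0378, 0.0897]
tcp_rot: [-0.01, 0.968, 0.039, 0.247]
force: [0.1, -0.1, -0.4]
width: 0.0248
grip_force: 0.0
time: 14.42
tool_pos: [0.472, -0.1996, 0.1993]
tcp_rot: [0.001, 0.999, 0.038, 0.009]
force: [-1.1, 0.4, -0.5]
width: 0.0314
grip_force: 0.0
t(cm) [ 1.83  4.81 13.33] a [ 0.002 -0.018 -0.005]
```

```bash
python3 -m crank '[{"claw":0.3,"tx":0.9,"ty":2.4,"tz":3,"ax":0,"ay":-0.018,"az":0},{"claw":0.3,"tx":0.9,"ty":2.4,"tz":3.5,"ax":0,"ay":0,"az":0},{"claw":0.3,"tx":0,"ty":0,"tz":3.5,"ax":0,"ay":0,"az":0},{"claw":0.3,"tx":0,"ty":0,"tz":2.5,"ax":0,"ay":0,"az":0},{"claw":0.3,"tx":0,"ty":0,"tz":0.8,"ax":0,"ay":0,"az":0},{"claw":0.3,"tx":0,"ty":0,"tz":0,"ax":0,"ay":0,"az":0},{"claw":0.3,"tx":0,"ty":0,"tz":0,"ax":0,"ay":0,"az":0}]'
python3 - <<'E'
from h import *
delta((.4963,-.2463,.0265),down(.08))
E
```

```text
time: 15.3
tool_pos: [0.4949, -0.2434, 0.0683]
tcp_rot: [0.001, 0.999, 0.04, 0.001]
force: [0.3, -1.0, 0.8]
width: 0.0314
grip_force: 0.0
t(cm) [0.1  0.29 4.18] a [ 0.003 -0.002 -0.   ]
```

```bash
python3 -m crank '[{"claw":0.3,"tx":0.1,"ty":0.25,"tz":1.5,"ax":0,"ay":0,"az":0},{"claw":0.3,"tx":0,"ty":0,"tz":1.3,"ax":0,"ay":0,"az":0},{"claw":0.3,"tx":0,"ty":0,"tz":0.7,"ax":0,"ay":0,"az":0},{"claw":0.3,"tx":0,"ty":0,"tz":0.6,"ax":0,"ay":0,"az":0},{"claw":0.3,"tx":0,"ty":0,"tz":0,"ax":0,"ay":0,"az":0},{"claw":0.3,"tx":0,"ty":0,"tz":0,"ax":0,"ay":0,"az":0}]'
python3 - <<'E'
from h import *
delta((.4963,-.2463,.0265),down(.08))
E
```

```text
time: 16.05
tool_pos: [0.4955, -0.246, 0.0262]
tcp_rot: [0.001, 0.999, 0.04, 0.0]
force: [0.3, 0.1, 0.0]
width: 0.0322
grip_force: 0.0
t(cm) [ 0.07  0.04 -0.03] a [ 0.002 -0.001 -0.   ]
```

```bash
python3 -m crank '[{"claw":1,"tx":0,"ty":0,"tz":0,"ax":0,"ay":0,"az":0},{"claw":1,"tx":0,"ty":0,"tz":0,"ax":0,"ay":0,"az":0},{"claw":1,"tx":0,"ty":0,"tz":0,"ax":0,"ay":0,"az":0},{"claw":1,"tx":0,"ty":0,"tz":-4,"ax":0,"ay":0,"az":0},{"claw":1,"tx":0,"ty":0,"tz":-4,"ax":0,"ay":0,"az":0},{"claw":1,"tx":-1,"ty":-2,"tz":-5,"ax":0,"ay":0,"az":0},{"claw":1,"tx":-1,"ty":-4,"tz":-4,"ax":0,"ay":0,"az":0}]'
python3 -m crank '[{"claw":1,"tx":-1,"ty":-5,"tz":0,"ax":0,"ay":0,"az":0},{"claw":1,"tx":0,"ty":-4,"tz":0,"ax":0,"ay":0.167,"az":0},{"claw":1,"tx":0,"ty":-4,"tz":0,"ax":0,"ay":0.167,"az":0},{"claw":1,"tx":0,"ty":-4,"tz":0,"ax":0,"ay":0.167,"az":0},{"claw":1,"tx":0,"ty":0,"tz":0,"ax":0,"ay":0,"az":0}]'
python3 - <<'E'
from m import *
todrop((-57,-15.25,49)); todrop((-57,-15.25,19))
E
```

```text
time: 16.92
tool_pos: [0.4708, -0.1877, 0.1979]
tcp_rot: [0.001, 0.999, 0.039, 0.001]
force: [0.1, -0.6, 0.4]
width: 0.0169
grip_force: 10.0
time: 17.55
tool_pos: [0.441, -0.0163, 0.1925]
tcp_rot: [-0.01, 0.969, 0.04, 0.245]
force: [-0.6, -1.0, -0.2]
width: 0.017
grip_force: 10.0
t(cm) [ 2.71 -1.79  9.62] a [-0.004  0.005  0.006]
t(cm) [ 2.72 -1.78 12.62] a [-0.004  0.005  0.006]
```

```bash
python3 -m crank '[{"claw":1,"tx":1.3,"ty":-0.8,"tz":3,"ax":0,"ay":0,"az":0},{"claw":1,"tx":1.4,"ty":-0.8,"tz":3,"ax":0,"ay":0,"az":0},{"claw":1,"tx":0,"ty":0,"tz":2.5,"ax":0,"ay":0,"az":0},{"claw":1,"tx":0,"ty":0,"tz":1,"ax":0,"ay":0,"az":0},{"claw":1,"tx":0,"ty":0,"tz":0,"ax":0,"ay":0,"az":0},{"claw":1,"tx":0,"ty":0,"tz":0,"ax":0,"ay":0,"az":0}]'
python3 - <<'E'
from m import *
todrop((-57,-15.25,19))
E
```

```text
time: 18.3
tool_pos: [0.5152, 0.0023, 0.1262]
tcp_rot: [-0.009, 0.968, 0.039, 0.248]
force: [0.6, 0.0, -0.4]
width: 0.0166
grip_force: 10.0
t(cm) [-0.8  -0.54  3.2 ] a [-0.001 -0.003  0.004]
```

```bash
python3 -m crank '[{"claw":1,"tx":-0.7,"ty":-0.5,"tz":1,"ax":0,"ay":0,"az":0},{"claw":1,"tx":0,"ty":0,"tz":0.5,"ax":0,"ay":0,"az":0},{"claw":1,"tx":0,"ty":0,"tz":0,"ax":0,"ay":0,"az":0},{"claw":1,"tx":0,"ty":0,"tz":0,"ax":0,"ay":0,"az":0}]'
python3 - <<'E'
from m import *
todrop((-57,-15.25,19))
E
```

```text
time: 18.8
tool_pos: [0.516, 0.0075, 0.1094]
tcp_rot: [-0.009, 0.968, 0.039, 0.248]
force: [0.0, -0.1, -0.1]
width: 0.0167
grip_force: 10.0
t(cm) [-0.09 -0.03  1.67] a [-0.001 -0.002  0.005]
```

```bash
python3 -m crank '[{"claw":1,"tx":-0.1,"ty":0,"tz":0.9,"ax":0,"ay":0,"az":0},{"claw":1,"tx":0,"ty":0,"tz":0.7,"ax":0,"ay":0,"az":0},{"claw":1,"tx":0,"ty":0,"tz":0,"ax":0,"ay":0,"az":0},{"claw":1,"tx":0,"ty":0,"tz":0,"ax":0,"ay":0,"az":0},{"claw":0.46,"tx":0,"ty":0,"tz":0,"ax":0,"ay":0,"az":0},{"claw":0.46,"tx":0,"ty":0,"tz":0,"ax":0,"ay":0,"az":0},{"claw":0.46,"tx":0,"ty":0,"tz":0,"ax":0,"ay":0,"az":0}]'
python3 -m crank '[{"claw":0.46,"tx":0,"ty":0,"tz":-4,"ax":0,"ay":0,"az":0},{"claw":0.4,"tx":0,"ty":0,"tz":-6,"ax":0,"ay":0,"az":0},{"claw":0.3,"tx":1,"ty":4,"tz":-3,"ax":0,"ay":-0.167,"az":0},{"claw":0.3,"tx":1,"ty":4.5,"tz":0,"ax":0,"ay":-0.167,"az":0},{"claw":0.3,"tx":2,"ty":5,"tz":0,"ax":0,"ay":-0.167,"az":0},{"claw":0.3,"tx":1.5,"ty":5,"tz":0,"ax":0,"ay":0,"az":0},{"claw":0.3,"tx":1,"ty":4,"tz":0,"ax":0,"ay":0,"az":0},{"claw":0.3,"tx":0,"ty":0,"tz":0,"ax":0,"ay":0,"az":0}]'
python3 - <<'E'
from h import *
delta((.536,-.2432,.0665),down(.08))
E
```

```text
time: 19.68
tool_pos: [0.5224, 0.0082, 0.0945]
tcp_rot: [-0.009, 0.968, 0.039, 0.248]
force: [0.2, 0.3, -0.0]
width: 0.0249
grip_force: 0.0
time: 20.68
tool_pos: [0.5428, -0.2118, 0.2151]
tcp_rot: [0.001, 0.999, 0.039, 0.013]
force: [-0.4, 0.3, -0.0]
width: 0.0319
grip_force: 0.0
t(cm) [-1.29  3.04 14.84] a [ 0.002 -0.025 -0.003]
```

```bash
python3 -m crank '[{"claw":0.3,"tx":-0.6,"ty":1.5,"tz":3.5,"ax":0,"ay":-0.025,"az":0},{"claw":0.3,"tx":-0.3,"ty":1.5,"tz":4,"ax":0,"ay":0,"az":0},{"claw":0.3,"tx":0,"ty":0,"tz":4,"ax":0,"ay":0,"az":0},{"claw":0.3,"tx":0,"ty":0,"tz":2.5,"ax":0,"ay":0,"az":0},{"claw":0.3,"tx":0,"ty":0,"tz":0.8,"ax":0,"ay":0,"az":0},{"claw":0.3,"tx":0,"ty":0,"tz":0,"ax":0,"ay":0,"az":0},{"claw":0.3,"tx":0,"ty":0,"tz":0,"ax":0,"ay":0,"az":0}]'
python3 - <<'E'
from h import *
delta((.536,-.2432,.0265),down(.08))
E
```

```text
time: 21.55
tool_pos: [0.5373, -0.2403, 0.0693]
tcp_rot: [0.002, 0.999, 0.04, 0.001]
force: [-1.0, 0.5, 0.3]
width: 0.0323
grip_force: 0.0
t(cm) [-0.17  0.27  4.28] a [ 0.003 -0.003  0.001]
```

```bash
python3 -m crank '[{"claw":0.3,"tx":-0.15,"ty":0.25,"tz":1.5,"ax":0,"ay":0,"az":0},{"claw":0.3,"tx":0,"ty":0,"tz":1.3,"ax":0,"ay":0,"az":0},{"claw":0.3,"tx":0,"ty":0,"tz":0.7,"ax":0,"ay":0,"az":0},{"claw":0.3,"tx":0,"ty":0,"tz":0.7,"ax":0,"ay":0,"az":0},{"claw":0.3,"tx":0,"ty":0,"tz":0,"ax":0,"ay":0,"az":0},{"claw":0.3,"tx":0,"ty":0,"tz":0,"ax":0,"ay":0,"az":0}]'
python3 - <<'E'
from h import *
delta((.536,-.2432,.0265),down(.08))
E
```

```text
time: 22.3
tool_pos: [0.5355, -0.243, 0.0261]
tcp_rot: [0.001, 0.999, 0.04, 0.0]
force: [-0.0, -1.5, 0.8]
width: 0.0316
grip_force: 0.0
t(cm) [ 0.05  0.03 -0.04] a [ 0.002 -0.001  0.   ]
```

```bash
python3 -m crank '[{"claw":1,"tx":0,"ty":0,"tz":0,"ax":0,"ay":0,"az":0},{"claw":1,"tx":0,"ty":0,"tz":0,"ax":0,"ay":0,"az":0},{"claw":1,"tx":0,"ty":0,"tz":0,"ax":0,"ay":0,"az":0},{"claw":1,"tx":0,"ty":0,"tz":-4,"ax":0,"ay":0,"az":0},{"claw":1,"tx":-2,"ty":0,"tz":-4,"ax":0,"ay":0,"az":0},{"claw":1,"tx":-2.5,"ty":-2,"tz":-5,"ax":0,"ay":0,"az":0},{"claw":1,"tx":-2.5,"ty":-4,"tz":-4,"ax":0,"ay":0,"az":0}]'
python3 -m crank '[{"claw":1,"tx":-1,"ty":-5,"tz":0,"ax":0,"ay":0,"az":0},{"claw":1,"tx":0,"ty":-4,"tz":0,"ax":0,"ay":0.167,"az":0},{"claw":1,"tx":0,"ty":-4,"tz":0,"ax":0,"ay":0.167,"az":0},{"claw":1,"tx":0,"ty":-4.5,"tz":0,"ax":0,"ay":0.167,"az":0},{"claw":1,"tx":0,"ty":0,"tz":0,"ax":0,"ay":0,"az":0},{"claw":1,"tx":0,"ty":0,"tz":0,"ax":0,"ay":0,"az":0}]'
python3 - <<'E'
from m import *
todrop((-57,-15.25,49)); todrop((-57,-15.25,19))
E
```

```text
time: 23.18
tool_pos: [0.4604, -0.1887, 0.1977]
tcp_rot: [0.001, 0.999, 0.039, 0.001]
force: [-0.2, 0.4, -0.4]
width: 0.0168
grip_force: 10.0
time: 23.92
tool_pos: [0.4372, -0.0147, 0.1964]
tcp_rot: [-0.009, 0.968, 0.039, 0.249]
force: [1.1, -0.3, -0.1]
width: 0.0169
grip_force: 10.0
t(cm) [ 2.76 -1.64 10.16] a [-0.001 -0.003  0.006]
t(cm) [ 2.75 -1.64 13.16] a [-0.001 -0.003  0.006]
```

```bash
python3 -m crank '[{"claw":1,"tx":1.2,"ty":-0.8,"tz":3,"ax":0,"ay":0,"az":0},{"claw":1,"tx":1.2,"ty":-0.8,"tz":3,"ax":0,"ay":0,"az":0},{"claw":1,"tx":0,"ty":0,"tz":3,"ax":0,"ay":0,"az":0},{"claw":1,"tx":0,"ty":0,"tz":1,"ax":0,"ay":0,"az":0},{"claw":1,"tx":0,"ty":0,"tz":0,"ax":0,"ay":0,"az":0},{"claw":1,"tx":0,"ty":0,"tz":0,"ax":0,"ay":0,"az":0}]'
python3 - <<'E'
from m import *
todrop((-57,-15.25,19))
E
```

```text
time: 24.68
tool_pos: [0.5046, 0.0062, 0.1203]
tcp_rot: [-0.009, 0.968, 0.039, 0.249]
force: [-0.0, 0.7, 0.2]
width: 0.0164
grip_force: 10.0
t(cm) [ 0.38 -0.07  3.17] a [-0.    -0.003  0.005]
```

```bash
python3 -m crank '[{"claw":1,"tx":0.35,"ty":-0.05,"tz":1.5,"ax":0,"ay":0,"az":0},{"claw":1,"tx":0,"ty":0,"tz":1.5,"ax":0,"ay":0,"az":0},{"claw":1,"tx":0,"ty":0,"tz":0,"ax":0,"ay":0,"az":0},{"claw":1,"tx":0,"ty":0,"tz":0,"ax":0,"ay":0,"az":0},{"claw":0.46,"tx":0,"ty":0,"tz":0,"ax":0,"ay":0,"az":0},{"claw":0.46,"tx":0,"ty":0,"tz":0,"ax":0,"ay":0,"az":0},{"claw":0.46,"tx":0,"ty":0,"tz":0,"ax":0,"ay":0,"az":0}]'
python3 -m crank '[{"claw":0.46,"tx":0,"ty":0,"tz":-4,"ax":0,"ay":0,"az":0},{"claw":0.4,"tx":0,"ty":0,"tz":-6,"ax":0,"ay":0,"az":0},{"claw":0.4,"tx":0,"ty":0,"tz":0,"ax":0,"ay":0,"az":0},{"claw":0.4,"tx":0,"ty":0,"tz":0,"ax":0,"ay":0,"az":0}]'
python3 - <<'E'
from m import *
s=snap("wrist"); cv2.imwrite("pics/w6.png",cv2.resize(s["img"][100:300,200:440,::-1],(720,600)))
S,T=frames(*SP,0); print(proj(s,tp(T,[[-20,27,52],[-20,-27,52],[-20,0,52]])))
todrop((-20,0,90),0,np.pi/2)
for y in (1.57,-1.57): 
    todrop((-20,0,90),0,.08+y)
print(bot.observe()["q"])
E
```

```text
time: 25.55
tool_pos: [0.5216, 0.0085, 0.0949]
tcp_rot: [-0.009, 0.968, 0.039, 0.248]
force: [-0.6, -0.0, 0.2]
width: 0.0245
grip_force: 0.0
time: 26.05
tool_pos: [0.4733, 0.0048, 0.1822]
tcp_rot: [-0.009, 0.968, 0.039, 0.248]
force: [0.2, -0.8, 1.0]
width: 0.0272
grip_force: 0.0
[[264.58645272 163.95538634]
 [329.96925948 164.29192123]
 [297.28024361 164.12366607]]
t(cm) [ 3.94 -1.47  2.94] a [-1.000e-03 -1.000e-03 -1.565e+00]
t(cm) [ 3.94 -1.47  2.94] a [-1.000e-03  1.000e-03  1.497e+00]
t(cm) [ 3.94 -1.47  2.94] a [-1.000e-03  1.000e-03  1.495e+00]
[-0.06101403 -0.02965873  2.19929974  0.14356544  0.48052792  1.31828236]
```

View pics/w6.png

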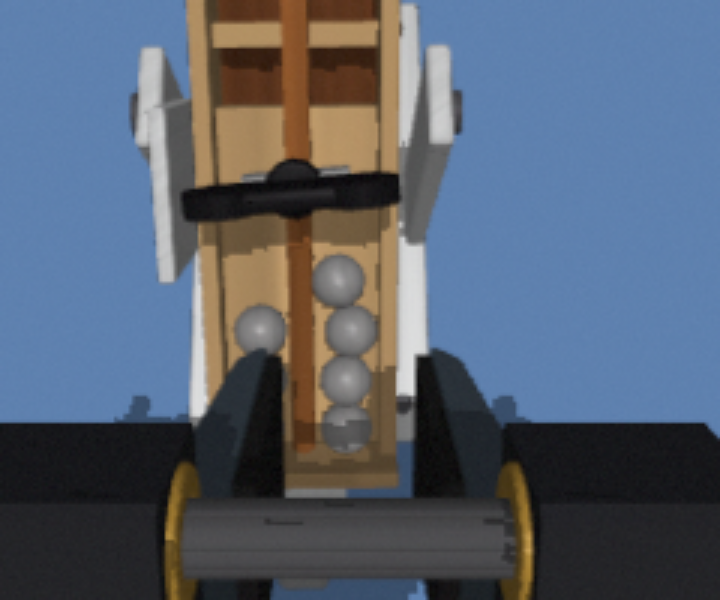

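Left lane has 3 balls and right lane 4, with the gate about 0.08 from shut. I move over the knob and turn the wrist to close along the lanes (az −1.65, which keeps joint 6 in range).

```bash
python3 -m crank '[{"claw":0.4,"tx":2,"ty":-0.75,"tz":0,"ax":0,"ay":0,"az":-0.05},{"claw":0.4,"tx":1.94,"ty":-0.8,"tz":0,"ax":0,"ay":0,"az":-0.17},{"claw":0.4,"tx":0,"ty":0,"tz":0,"ax":0,"ay":0,"az":-0.18},{"claw":0.4,"tx":0,"ty":0,"tz":0,"ax":0,"ay":0,"az":-0.18},{"claw":0.4,"tx":0,"ty":0,"tz":0,"ax":0,"ay":0,"az":-0.18},{"claw":0.4,"tx":0,"ty":0,"tz":0,"ax":0,"ay":0,"az":-0.18},{"claw":0.4,"tx":0,"ty":0,"tz":0,"ax":0,"ay":0,"az":-0.18},{"claw":0.4,"tx":0,"ty":0,"tz":0,"ax":0,"ay":0,"az":-0.18}]'
python3 -m crank '[{"claw":0.4,"tx":0,"ty":0,"tz":0,"ax":0,"ay":0,"az":-0.18},{"claw":0.4,"tx":0,"ty":0,"tz":0,"ax":0,"ay":0,"az":-0.17},{"claw":0.4,"tx":0,"ty":0,"tz":0,"ax":0,"ay":0,"az":0},{"claw":0.4,"tx":0,"ty":0,"tz":0,"ax":0,"ay":0,"az":0}]'
python3 - <<'E'
from m import *
todrop((-20,0,60),0,.08+1.57);todrop((-20,0,30),0,.08+1.57); print(bot.observe()["q"])
E
```

```text
time: 27.1
tool_pos: [0.506, 0.0241, 0.1986]
tcp_rot: [0.142, 0.745, 0.62, 0.201]
force: [-0.3, 0.0, -0.2]
width: 0.0272
grip_force: 0.0
time: 27.6
tool_pos: [0.5062, 0.024, 0.1999]
tcp_rot: [0.175, 0.629, 0.737, 0.174]
force: [-0.5, 0.4, -1.0]
width: 0.0273
grip_force: 0.0
t(cm) [-0.17  0.01  5.92] a [-0.001 -0.001  0.003]
t(cm) [-0.17  0.01  8.92] a [-0.001 -0.001  0.003]
[ 3.13215243e-04  3.95918870e-03  2.11120922e+00  7.29651097e-02
  5.29565205e-01 -2.10988104e-01]
```

```bash
python3 -m crank '[{"claw":0.4,"tx":-0.17,"ty":0,"tz":3,"ax":0,"ay":0,"az":0},{"claw":0.4,"tx":0,"ty":0,"tz":2,"ax":0,"ay":0,"az":0},{"claw":0.4,"tx":0,"ty":0,"tz":0.5,"ax":0,"ay":0,"az":0},{"claw":0.4,"tx":0,"ty":0,"tz":0,"ax":0,"ay":0,"az":0},{"claw":0.4,"tx":0,"ty":0,"tz":0,"ax":0,"ay":0,"az":0}]'
python3 - <<'E'
from m import *
todrop((-20,0,30),0,.08+1.57)
E
```

```text
time: 28.22
tool_pos: [0.5332, 0.0244, 0.1537]
tcp_rot: [0.176, 0.628, 0.737, 0.175]
force: [1.1, 0.9, 0.8]
width: 0.0276
grip_force: 0.0
t(cm) [ 0.01 -0.13  3.57] a [ 0.003 -0.001  0.005]
```

```bash
python3 -m crank '[{"claw":0.4,"tx":0,"ty":-0.1,"tz":1.5,"ax":0,"ay":0,"az":0},{"claw":0.4,"tx":0,"ty":0,"tz":1.2,"ax":0,"ay":0,"az":0},{"claw":0.4,"tx":0,"ty":0,"tz":0.8,"ax":0,"ay":0,"az":0},{"claw":0.4,"tx":0,"ty":0,"tz":0,"ax":0,"ay":0,"az":0},{"claw":0.4,"tx":0,"ty":0,"tz":0,"ax":0,"ay":0,"az":0},{"claw":1,"tx":0,"ty":0,"tz":0,"ax":0,"ay":0,"az":0},{"claw":1,"tx":0,"ty":0,"tz":0,"ax":0,"ay":0,"az":0},{"claw":1,"tx":0,"ty":0,"tz":0,"ax":0,"ay":0,"az":0}]' 15
python3 - <<'E'
from m import *
todrop((-20,0,30),0,.08+1.57)
E
```

```text
time: 29.22
tool_pos: [0.5477, 0.0254, 0.1212]
tcp_rot: [0.175, 0.628, 0.738, 0.174]
force: [-4.6, -1.1, 1.6]
width: 0.0073
grip_force: 15.0
t(cm) [-0.    0.15  0.02] a [-0.001 -0.001  0.006]
```

```bash
python3 -m crank '[{"claw":1,"tx":0,"ty":-0.1,"tz":0,"ax":0,"ay":0,"az":0},{"claw":1,"tx":0,"ty":0,"tz":0,"ax":0,"ay":0,"az":-0.15},{"claw":1,"tx":0,"ty":0,"tz":0,"ax":0,"ay":0,"az":-0.15},{"claw":1,"tx":0,"ty":0,"tz":0,"ax":0,"ay":0,"az":-0.15},{"claw":1,"tx":0,"ty":0,"tz":0,"ax":0,"ay":0,"az":-0.15},{"claw":1,"tx":0,"ty":0,"tz":0,"ax":0,"ay":0,"az":-0.15},{"claw":1,"tx":0,"ty":0,"tz":0,"ax":0,"ay":0,"az":-0.15},{"claw":1,"tx":0,"ty":0,"tz":0,"ax":0,"ay":0,"az":-0.15}]' 25
python3 -m crank '[{"claw":1,"tx":0,"ty":0,"tz":0,"ax":0,"ay":0,"az":-0.15},{"claw":1,"tx":0,"ty":0,"tz":0,"ax":0,"ay":0,"az":-0.15},{"claw":1,"tx":0,"ty":0,"tz":0,"ax":0,"ay":0,"az":-0.08},{"claw":1,"tx":0,"ty":0,"tz":0,"ax":0,"ay":0,"az":0},{"claw":1,"tx":0,"ty":0,"tz":0,"ax":0,"ay":0,"az":0}]'
python3 - <<'E'
from m import *
todrop((-20,0,30),0,1.5+1.57);print(bot.observe()["wrist_torque"])
E
```

```text
time: 30.22
tool_pos: [0.5489, 0.0263, 0.1219]
tcp_rot: [0.241, 0.172, 0.953, 0.063]
force: [-0.3, 6.7, 0.6]
width: 0.0066
grip_force: 25.0
time: 30.85
tool_pos: [0.5489, 0.0269, 0.122]
tcp_rot: [0.248, -0.009, 0.968, 0.018]
force: [0.8, 9.4, 1.7]
width: 0.0066
grip_force: 25.0
t(cm) [-0.01 -0.13  0.03] a [0.003 0.003 0.014]
[1.87430529 0.03073215 0.95604715]
```

```bash
python3 -m crank '[{"claw":0.5,"tx":0,"ty":0,"tz":0,"ax":0,"ay":0,"az":0},{"claw":0.45,"tx":0,"ty":0,"tz":0,"ax":0,"ay":0,"az":0},{"claw":0.45,"tx":0,"ty":0,"tz":0,"ax":0,"ay":0,"az":0},{"claw":0.45,"tx":0,"ty":0,"tz":-4,"ax":0,"ay":0,"az":0},{"claw":0.45,"tx":0,"ty":0,"tz":-5,"ax":0,"ay":0,"az":0},{"claw":0.3,"tx":2,"ty":0,"tz":-3,"ax":0,"ay":0.16,"az":0},{"claw":0.3,"tx":3,"ty":0,"tz":0,"ax":0,"ay":0.17,"az":0},{"claw":0.3,"tx":3,"ty":0,"tz":0,"ax":0,"ay":0.17,"az":0}]' 20
python3 -m crank '[{"claw":0.3,"tx":0,"ty":0,"tz":0,"ax":0,"ay":0,"az":0},{"claw":0.3,"tx":0,"ty":0,"tz":0,"ax":0,"ay":0,"az":0}]'
cat >> m.py <<'E'
def tab(th,dz=.012):
    S,T=frames(*SP,th); return tp(T,(-152,0,22))[0]-[0,0,dz]
E
python3 - <<'E'
from m import *
s=snap("wrist"); t=snap("side")
cv2.imwrite("pics/m7.png",np.hstack([s["img"][:,:,::-1],cv2.resize(t["img"][130:260,320-80:370,::-1],(160,160)).repeat(1,0)[:160].copy() if 0 else np.zeros((400,0,3),np.uint8)]))
cv2.imwrite("pics/m7.png",np.hstack([cv2.resize(s["img"][:,:,::-1],(400,250)),cv2.resize(t["img"][130:240,240:416,::-1],(400,250))]))
p=tab(0); delta(p+[0,0,.05],down(SP[2]));delta(p,down(SP[2]))
E
```

```text
time: 31.85
tool_pos: [0.4145, 0.0193, 0.2027]
tcp_rot: [-0.001, -0.013, 1.0, 0.014]
force: [-0.1, -0.7, -1.2]
width: 0.0319
grip_force: 0.0
time: 32.1
tool_pos: [0.4153, 0.0195, 0.2015]
tcp_rot: [0.001, -0.013, 1.0, 0.014]
force: [-0.2, -0.3, -0.2]
width: 0.0319
grip_force: 0.0
t(cm) [-2.22 -0.6  11.22] a [ 0.028  0.003 -0.049]
t(cm) [-2.21 -0.74 16.22] a [ 0.028  0.003 -0.049]
```

View pics/m7.png

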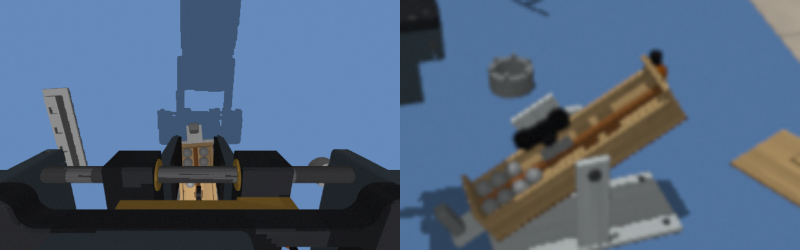

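The wings lie along the lanes, so the gate is open. The balls wait in the channel. Now the tab.

```bash
python3 -m crank '[{"claw":0.2,"tx":-1.1,"ty":-0.3,"tz":3,"ax":0.028,"ay":0,"az":-0.049},{"claw":0.2,"tx":-1.1,"ty":-0.3,"tz":3,"ax":0,"ay":0,"az":0},{"claw":0.2,"tx":0,"ty":0,"tz":3,"ax":0,"ay":0,"az":0},{"claw":0.2,"tx":0,"ty":0,"tz":2,"ax":0,"ay":0,"az":0},{"claw":0.2,"tx":0,"ty":0,"tz":0,"ax":0,"ay":0,"az":0},{"claw":0.2,"tx":0,"ty":0,"tz":0,"ax":0,"ay":0,"az":0}]'
python3 - <<'E'
from m import *
delta(tab(0),down(SP[2])); T0=tool()[:3,:3]
s=snap("wrist","w8"); S,T=frames(*SP,0); print(proj(s,tp(T,(-152,0,30))))
E
```

```text
time: 32.95
tool_pos: [0.4381, 0.0156, 0.0926]
tcp_rot: [0.002, -0.038, 0.999, -0.0]
force: [-0.1, -0.2, -0.6]
width: 0.0364
grip_force: 0.0
t(cm) [0.07 0.17 5.31] a [-0.     0.003  0.   ]
[[318.6934055  217.20163716]]
```

```bash
python3 -m crank '[{"claw":0.2,"tx":0.05,"ty":0.15,"tz":2,"ax":0,"ay":0,"az":0},{"claw":0.2,"tx":0,"ty":0,"tz":2,"ax":0,"ay":0,"az":0},{"claw":0.2,"tx":0,"ty":0,"tz":1.3,"ax":0,"ay":0,"az":0},{"claw":0.2,"tx":0,"ty":0,"tz":0,"ax":0,"ay":0,"az":0},{"claw":0.2,"tx":0,"ty":0,"tz":0,"ax":0,"ay":0,"az":0},{"claw":1,"tx":0,"ty":0,"tz":0,"ax":0,"ay":0,"az":0},{"claw":1,"tx":0,"ty":0,"tz":0,"ax":0,"ay":0,"az":0},{"claw":1,"tx":0,"ty":0,"tz":0,"ax":0,"ay":0,"az":0}]' 20
python3 - <<'E'
from m import *
delta(tab(0),down(SP[2])); T=tool()[:3,:3]
ths=[0,.1,.2,.3,.4,.45,.5,.55,.6,.7,.8,.9,1.0]
for a,b in zip(ths,ths[1:]): print(a,b,(T.T@(tab(b)-tab(a))*100).round(2))
E
```

```text
time: 34.0
tool_pos: [0.4372, 0.0172, 0.0391]
tcp_rot: [0.001, -0.038, 0.999, 0.0]
force: [-0.4, 2.2, 2.5]
width: 0.018
grip_force: 20.0
t(cm) [-0.02 -0.   -0.04] a [0.    0.002 0.   ]
0 0.1 [ 0.46  0.   -1.46]
0.1 0.2 [ 0.31  0.   -1.5 ]
0.2 0.3 [ 0.16  0.   -1.53]
0.3 0.4 [ 0.01  0.   -1.54]
0.4 0.45 [-0.05  0.   -0.77]
0.45 0.5 [-0.09  0.   -0.76]
0.5 0.55 [-0.13  0.   -0.76]
0.55 0.6 [-0.17 -0.   -0.75]
0.6 0.7 [-0.45 -0.   -1.47]
0.7 0.8 [-0.59 -0.   -1.42]
0.8 0.9 [-0.73 -0.   -1.35]
0.9 1.0 [-0.86 -0.   -1.27]
```

```bash
python3 -m crank '[{"claw":1,"tx":0.25,"ty":0,"tz":-0.73,"ax":0,"ay":0,"az":0},{"claw":1,"tx":0.21,"ty":0,"tz":-0.73,"ax":0,"ay":0,"az":0},{"claw":1,"tx":0.17,"ty":0,"tz":-0.75,"ax":0,"ay":0,"az":0},{"claw":1,"tx":0.14,"ty":0,"tz":-0.75,"ax":0,"ay":0,"az":0},{"claw":1,"tx":0.1,"ty":0,"tz":-0.76,"ax":0,"ay":0,"az":0},{"claw":1,"tx":0.06,"ty":0,"tz":-0.77,"ax":0,"ay":0,"az":0},{"claw":1,"tx":0.01,"ty":0,"tz":-0.77,"ax":0,"ay":0,"az":0},{"claw":1,"tx":0,"ty":0,"tz":-0.77,"ax":0,"ay":0,"az":0}]'
python3 -m crank '[{"claw":1,"tx":-0.03,"ty":0,"tz":-0.38,"ax":0,"ay":0,"az":0},{"claw":1,"tx":-0.03,"ty":0,"tz":-0.38,"ax":0,"ay":0,"az":0},{"claw":1,"tx":-0.04,"ty":0,"tz":-0.25,"ax":0,"ay":0,"az":0},{"claw":1,"tx":-0.05,"ty":0,"tz":-0.25,"ax":0,"ay":0,"az":0},{"claw":1,"tx":-0.05,"ty":0,"tz":-0.25,"ax":0,"ay":0,"az":0},{"claw":1,"tx":-0.05,"ty":0,"tz":-0.25,"ax":0,"ay":0,"az":0},{"claw":1,"tx":0,"ty":0,"tz":0,"ax":0,"ay":0,"az":0},{"claw":1,"tx":0,"ty":0,"tz":0,"ax":0,"ay":0,"az":0}]'
python3 - <<'E'
from m import *
for th in (.5,.53,.55): delta(tab(th),down(SP[2]))
for n in ("scene","side"): snap(n,n+"9")
E
```

```text
time: 35.0
tool_pos: [0.4268, 0.0163, 0.0993]
tcp_rot: [-0.0, -0.038, 0.999, -0.0]
force: [-0.8, 1.8, -4.0]
width: 0.0174
grip_force: 20.0
time: 36.0
tool_pos: [0.4286, 0.0164, 0.1166]
tcp_rot: [-0.001, -0.038, 0.999, -0.0]
force: [-5.9, 2.0, -1.3]
width: 0.0177
grip_force: 20.0
t(cm) [-0.08  0.01  0.16] a [-0.    -0.002  0.   ]
t(cm) [-0.15  0.01 -0.3 ] a [-0.    -0.002  0.   ]
t(cm) [-0.21  0.01 -0.6 ] a [-0.    -0.002  0.   ]
```

```bash
python3 -m crank '[{"claw":1,"tx":-0.03,"ty":0,"tz":-0.15,"ax":0,"ay":0,"az":0},{"claw":1,"tx":-0.03,"ty":0,"tz":-0.15,"ax":0,"ay":0,"az":0},{"claw":1,"tx":-0.03,"ty":0,"tz":-0.15,"ax":0,"ay":0,"az":0},{"claw":1,"tx":-0.03,"ty":0,"tz":-0.15,"ax":0,"ay":0,"az":0},{"claw":1,"tx":-0.03,"ty":0,"tz":-0.15,"ax":0,"ay":0,"az":0},{"claw":1,"tx":-0.03,"ty":0,"tz":-0.15,"ax":0,"ay":0,"az":0},{"claw":1,"tx":-0.03,"ty":0,"tz":-0.15,"ax":0,"ay":0,"az":0},{"claw":1,"tx":0,"ty":0,"tz":0,"ax":0,"ay":0,"az":0}]'
python3 -m crank '[{"claw":1,"tx":0,"ty":0,"tz":0,"ax":0,"ay":0,"az":0},{"claw":1,"tx":0,"ty":0,"tz":0,"ax":0,"ay":0,"az":0},{"claw":1,"tx":0,"ty":0,"tz":0,"ax":0,"ay":0,"az":0},{"claw":1,"tx":0,"ty":0,"tz":0,"ax":0,"ay":0,"az":0},{"claw":1,"tx":0,"ty":0,"tz":0,"ax":0,"ay":0,"az":0},{"claw":1,"tx":0,"ty":0,"tz":0,"ax":0,"ay":0,"az":0},{"claw":1,"tx":0,"ty":0,"tz":0,"ax":0,"ay":0,"az":0},{"claw":1,"tx":0,"ty":0,"tz":0,"ax":0,"ay":0,"az":0}]'
python3 - <<'E'
from m import *
for th in (.55,.6): delta(tab(th),down(SP[2]))
a=snap("scene");b=snap("side")
cv2.imwrite("pics/m10.png",np.hstack([cv2.resize(a["img"][160:240,255:383,::-1],None,fx=3.1,fy=3.75,interpolation=3),cv2.resize(b["img"][150:240,240:368,::-1],None,fx=3.1,fy=3.3333,interpolation=3)]))
E
```

```text
time: 37.1
tool_pos: [0.4308, 0.0166, 0.127]
tcp_rot: [-0.001, -0.038, 0.999, -0.0]
force: [-5.8, 2.4, -0.4]
width: 0.0177
grip_force: 20.0
time: 38.1
tool_pos: [0.4309, 0.0166, 0.127]
tcp_rot: [-0.001, -0.038, 0.999, -0.0]
force: [-5.9, 1.4, -0.8]
width: 0.0176
grip_force: 20.0
t(cm) [0.01 0.01 0.44] a [-0.    -0.001  0.   ]
t(cm) [-0.15  0.01 -0.31] a [-0.    -0.001  0.   ]
```

View pics/m10.png

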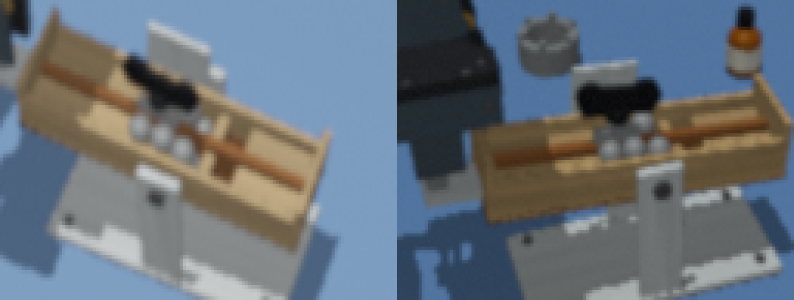

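First pockets are filled and the rest queue behind them at (140,130) in the left half. Next, a slow tilt towards the far stop so they roll over.

```bash
python3 -m crank '[{"claw":1,"tx":-0.1,"ty":0,"tz":-0.37,"ax":0,"ay":0,"az":0},{"claw":1,"tx":-0.1,"ty":0,"tz":-0.37,"ax":0,"ay":0,"az":0},{"claw":1,"tx":-0.1,"ty":0,"tz":-0.37,"ax":0,"ay":0,"az":0},{"claw":1,"tx":-0.11,"ty":0,"tz":-0.37,"ax":0,"ay":0,"az":0},{"claw":1,"tx":-0.12,"ty":0,"tz":-0.37,"ax":0,"ay":0,"az":0},{"claw":1,"tx":-0.13,"ty":0,"tz":-0.36,"ax":0,"ay":0,"az":0},{"claw":1,"tx":-0.14,"ty":0,"tz":-0.36,"ax":0,"ay":0,"az":0},{"claw":1,"tx":-0.15,"ty":0,"tz":-0.35,"ax":0,"ay":0,"az":0}]'
python3 -m crank '[{"claw":1,"tx":-0.15,"ty":0,"tz":-0.35,"ax":0,"ay":0,"az":0},{"claw":1,"tx":-0.16,"ty":0,"tz":-0.35,"ax":0,"ay":0,"az":0},{"claw":1,"tx":-0.17,"ty":0,"tz":-0.34,"ax":0,"ay":0,"az":0},{"claw":1,"tx":-0.18,"ty":0,"tz":-0.34,"ax":0,"ay":0,"az":0},{"claw":1,"tx":-0.19,"ty":0,"tz":-0.33,"ax":0,"ay":0,"az":0},{"claw":1,"tx":-0.2,"ty":0,"tz":-0.33,"ax":0,"ay":0,"az":0},{"claw":1,"tx":-0.2,"ty":0,"tz":-0.32,"ax":0,"ay":0,"az":0},{"claw":1,"tx":0,"ty":0,"tz":0,"ax":0,"ay":0,"az":0}]'
python3 - <<'E'
from m import *
for th in (.9,.97,1.): delta(tab(th),down(SP[2]))
a=snap("scene");b=snap("side")
cv2.imwrite("pics/m11.png",np.hstack([cv2.resize(a["img"][150:240,255:383,::-1],None,fx=3.1,fy=3.3333,interpolation=3),cv2.resize(b["img"][140:240,240:368,::-1],None,fx=3.1,fy=3,interpolation=3)]))
E
```

```text
time: 39.2
tool_pos: [0.4412, 0.0176, 0.1566]
tcp_rot: [0.0, -0.038, 0.999, 0.0]
force: [-4.0, 2.6, -3.1]
width: 0.0177
grip_force: 20.0
time: 40.2
tool_pos: [0.4549, 0.0187, 0.1808]
tcp_rot: [0.002, -0.038, 0.999, 0.0]
force: [-3.3, 4.6, 0.8]
width: 0.018
grip_force: 20.0
t(cm) [ 0.5  -0.02  0.83] a [0.    0.004 0.   ]
t(cm) [-0.09 -0.02 -0.07] a [0.    0.004 0.   ]
t(cm) [-0.36 -0.02 -0.44] a [0.    0.004 0.   ]
```

View pics/m11.png

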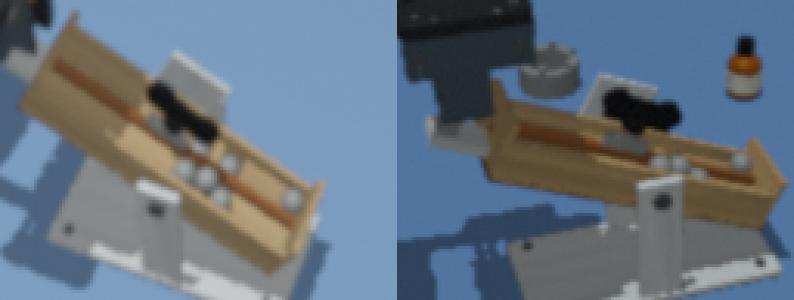

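One ball of the left lane is in the run-out and the right lane still queues. I go to the full stop and wait, then check by a colour profile along the lanes (ball = grey, wood = brown).

```bash
python3 -m crank '[{"claw":1,"tx":-0.2,"ty":0,"tz":-0.3,"ax":0,"ay":0,"az":0},{"claw":1,"tx":-0.15,"ty":0,"tz":-0.15,"ax":0,"ay":0,"az":0},{"claw":1,"tx":0,"ty":0,"tz":0,"ax":0,"ay":0,"az":0},{"claw":1,"tx":0,"ty":0,"tz":0,"ax":0,"ay":0,"az":0},{"claw":1,"tx":0,"ty":0,"tz":0,"ax":0,"ay":0,"az":0},{"claw":1,"tx":0,"ty":0,"tz":0,"ax":0,"ay":0,"az":0},{"claw":1,"tx":0,"ty":0,"tz":0,"ax":0,"ay":0,"az":0},{"claw":1,"tx":0,"ty":0,"tz":0,"ax":0,"ay":0,"az":0}]'
cat >> m.py <<'E'
def prof(th,cams=("scene","side"),z=9):
    S,T=frames(*SP,th); xs=np.arange(-110,98,6)
    for n in cams:
        s=snap(n); g=s["img"].astype(float); g=cv2.GaussianBlur(g,(3,3),0)
        for nm,y in (("L",15.25),("R",-15.25)):
          for zz in ([z] if np.isscalar(z) else z):
            q=proj(s,tp(T,[(x,y,zz) for x in xs]))
            r=[]
            for x,(u,v) in zip(xs,q):
                if not (0<=u<639 and 0<=v<399): r.append(' .'); continue
                c=g[int(round(v)),int(round(u))]; sat=(c[0]-c[2])/c.max(); 
                r.append('##' if abs(sat)<.2 and c.mean()>60 else ('bk' if c.mean()<60 else ('--' if sat>0 else 'bl')))
            print(n,nm,zz,' '.join(r))
    print("x          ",' '.join(f"{x//10:2d}" for x in xs))
E
python3 - <<'E'
from m import *
for th in (.97,1.): delta(tab(th),down(SP[2]))
print(bot.observe()["force"])
prof(1.0,z=(9,-2))
E
```

```text
time: 41.3
tool_pos: [0.4579, 0.019, 0.185]
tcp_rot: [0.001, -0.038, 0.999, 0.0]
force: [-3.7, 4.2, 0.4]
width: 0.018
grip_force: 20.0
t(cm) [ 0.21 -0.02  0.36] a [0.    0.002 0.   ]
t(cm) [-0.06 -0.02 -0.02] a [0.    0.002 0.   ]
[-3.74349848  4.18478318  0.39381957]
scene L 9 -- -- -- -- -- -- -- -- -- -- -- bk -- bk bk bk bk bk bk bk bk -- -- ## ## -- -- -- -- -- -- -- ## ## ##
scene L -2 -- -- -- -- -- -- -- -- -- -- -- -- -- ## ## bk bk ## ## ## ## ## -- -- ## ## -- -- -- -- -- -- -- ## ##
scene R 9 -- -- -- -- -- -- -- -- -- -- -- -- -- -- -- -- -- -- ## ## ## ## ## ## ## ## -- -- -- -- -- -- -- -- --
scene R -2 -- -- -- -- -- -- -- -- -- -- -- -- -- -- -- -- -- -- -- ## ## ## -- -- ## ## ## -- -- -- -- -- -- -- --
side L 9 -- -- -- -- -- -- -- -- -- -- -- -- -- ## ## ## ## ## ## -- -- -- -- -- -- -- -- -- -- -- -- -- ## ## ##
side L -2 -- -- -- bk bk bk bk bk bk bk bk bk -- -- bk -- bk -- bk -- -- ## ## ## ## ## -- -- ## -- bk bk bk bk bk
side R 9 bk bk bk bk bk bk bk bk bk bk -- -- -- -- bk -- -- -- ## ## ## ## ## ## ## ## -- -- -- -- -- -- -- -- --
side R -2 -- -- -- -- -- -- -- -- -- -- -- -- -- -- -- -- -- -- ## ## ## ## ## ## -- -- -- -- -- -- -- -- -- -- --
x           -11 -11 -10 -10 -9 -8 -8 -7 -7 -6 -5 -5 -4 -4 -3 -2 -2 -1 -1  0  1  1  2  2  3  4  4  5  5  6  7  7  8  8  9
```

The right-lane spares seem to queue over the pockets. Tipping back slowly will clear them, and the channel counts will show whether every pocket filled.

```bash
python3 -m crank '[{"claw":1,"tx":0.44,"ty":0,"tz":0.62,"ax":0,"ay":0,"az":0},{"claw":1,"tx":0.42,"ty":0,"tz":0.64,"ax":0,"ay":0,"az":0},{"claw":1,"tx":0.38,"ty":0,"tz":0.67,"ax":0,"ay":0,"az":0},{"claw":1,"tx":0.35,"ty":0,"tz":0.68,"ax":0,"ay":0,"az":0},{"claw":1,"tx":0.31,"ty":0,"tz":0.7,"ax":0,"ay":0,"az":0},{"claw":1,"tx":0.28,"ty":0,"tz":0.72,"ax":0,"ay":0,"az":0},{"claw":1,"tx":0.24,"ty":0,"tz":0.73,"ax":0,"ay":0,"az":0},{"claw":1,"tx":0.21,"ty":0,"tz":0.74,"ax":0,"ay":0,"az":0}]'
python3 -m crank '[{"claw":1,"tx":0.09,"ty":0,"tz":0.38,"ax":0,"ay":0,"az":0},{"claw":1,"tx":0.08,"ty":0,"tz":0.38,"ax":0,"ay":0,"az":0},{"claw":1,"tx":0.07,"ty":0,"tz":0.38,"ax":0,"ay":0,"az":0},{"claw":1,"tx":0.06,"ty":0,"tz":0.38,"ax":0,"ay":0,"az":0},{"claw":1,"tx":0.04,"ty":0,"tz":0.38,"ax":0,"ay":0,"az":0},{"claw":1,"tx":0.04,"ty":0,"tz":0.38,"ax":0,"ay":0,"az":0},{"claw":1,"tx":0.03,"ty":0,"tz":0.38,"ax":0,"ay":0,"az":0},{"claw":1,"tx":0.02,"ty":0,"tz":0.38,"ax":0,"ay":0,"az":0}]'
python3 -m crank '[{"claw":1,"tx":0,"ty":0,"tz":0.77,"ax":0,"ay":0,"az":0},{"claw":1,"tx":-0.01,"ty":0,"tz":0.77,"ax":0,"ay":0,"az":0},{"claw":1,"tx":-0.06,"ty":0,"tz":0.77,"ax":0,"ay":0,"az":0},{"claw":1,"tx":-0.1,"ty":0,"tz":0.76,"ax":0,"ay":0,"az":0},{"claw":1,"tx":-0.14,"ty":0,"tz":0.75,"ax":0,"ay":0,"az":0},{"claw":1,"tx":-0.17,"ty":0,"tz":0.75,"ax":0,"ay":0,"az":0},{"claw":1,"tx":-0.21,"ty":0,"tz":0.73,"ax":0,"ay":0,"az":0},{"claw":1,"tx":-0.23,"ty":0,"tz":0.7,"ax":0,"ay":0,"az":0}]'
python3 -m crank '[{"claw":1,"tx":0,"ty":0,"tz":0,"ax":0,"ay":0,"az":0},{"claw":1,"tx":0,"ty":0,"tz":0,"ax":0,"ay":0,"az":0},{"claw":1,"tx":0,"ty":0,"tz":0,"ax":0,"ay":0,"az":0},{"claw":1,"tx":0,"ty":0,"tz":0,"ax":0,"ay":0,"az":0},{"claw":1,"tx":0,"ty":0,"tz":0,"ax":0,"ay":0,"az":0},{"claw":1,"tx":0,"ty":0,"tz":0,"ax":0,"ay":0,"az":0},{"claw":1,"tx":0,"ty":0,"tz":0,"ax":0,"ay":0,"az":0},{"claw":1,"tx":0,"ty":0,"tz":0,"ax":0,"ay":0,"az":0}]'
python3 - <<'E'
from m import *
for th in (.0,.05): delta(tab(th),down(SP[2]))
prof(0.,z=(9,0))
E
```

```text
time: 42.4
tool_pos: [0.4334, 0.0168, 0.1298]
tcp_rot: [0.003, -0.038, 0.999, 0.0]
force: [1.9, 4.0, 2.7]
width: 0.0179
grip_force: 20.0
time: 43.4
tool_pos: [0.429, 0.0164, 0.0994]
tcp_rot: [0.003, -0.038, 0.999, -0.0]
force: [-0.2, 4.6, 2.9]
width: 0.0178
grip_force: 20.0
time: 44.4
tool_pos: [0.4385, 0.0173, 0.0392]
tcp_rot: [0.003, -0.038, 0.999, 0.0]
force: [0.4, 6.8, 4.0]
width: 0.0177
grip_force: 20.0
time: 45.4
tool_pos: [0.4385, 0.0173, 0.039]
tcp_rot: [0.003, -0.038, 0.999, 0.0]
force: [2.3, 6.5, -1.5]
width: 0.018
grip_force: 20.0
t(cm) [ 0.1   0.   -0.04] a [-0.     0.006  0.   ]
t(cm) [ 0.35  0.   -0.77] a [-0.     0.006  0.   ]
scene L 9 ## ## ## -- -- -- -- -- -- -- -- bk bk ## -- -- -- -- -- -- -- ## -- -- -- ## ## -- -- -- -- -- -- -- --
scene L 0 ## -- -- -- -- -- -- -- -- -- ## ## ## ## ## -- -- -- -- -- ## ## -- -- ## ## ## -- -- -- -- -- -- -- --
scene R 9 ## ## ## ## ## -- -- -- -- -- -- -- -- -- -- -- -- -- -- -- -- ## ## -- -- -- -- -- -- -- -- -- -- -- --
scene R 0 ## ## ## -- -- -- -- -- -- -- -- -- -- -- -- -- -- -- -- -- ## ## -- -- -- ## -- -- -- -- -- -- -- -- --
side L 9 bk bk bk -- -- -- -- -- -- -- -- -- ## ## ## ## ## ## -- -- -- -- -- -- ## ## -- -- -- -- -- -- -- -- --
side L 0 bk bk -- bk bk -- -- -- -- -- -- -- ## ## ## ## ## -- -- -- -- -- -- -- -- -- -- -- -- -- -- -- -- -- bk
side R 9 ## ## ## ## ## -- -- -- -- -- -- -- -- -- -- -- -- -- -- -- -- -- -- -- -- -- -- -- -- -- -- -- -- -- --
side R 0 -- -- -- -- -- -- -- -- -- -- -- -- -- -- -- -- ## ## ## -- -- -- -- -- -- -- -- -- -- -- -- -- -- -- --
x           -11 -11 -10 -10 -9 -8 -8 -7 -7 -6 -5 -5 -4 -4 -3 -2 -2 -1 -1  0  1  1  2  2  3  4  4  5  5  6  7  7  8  8  9
```

Left channel holds 1, right holds 2, and all four pockets show a ball. I let go of the tab and return to the knob.

```bash
python3 -m crank '[{"claw":0.3,"tx":0,"ty":0,"tz":0,"ax":0,"ay":0,"az":0},{"claw":0.2,"tx":0,"ty":0,"tz":0,"ax":0,"ay":0,"az":0},{"claw":0.2,"tx":0,"ty":0,"tz":-3,"ax":0,"ay":0,"az":0},{"claw":0.2,"tx":0,"ty":0,"tz":-5,"ax":0,"ay":0,"az":0},{"claw":0.3,"tx":0,"ty":0,"tz":-6,"ax":0,"ay":0,"az":0},{"claw":0.4,"tx":0,"ty":0,"tz":-3,"ax":0,"ay":-0.16,"az":0},{"claw":0.4,"tx":0,"ty":0,"tz":0,"ax":0,"ay":-0.17,"az":0},{"claw":0.4,"tx":0,"ty":0,"tz":0,"ax":0,"ay":-0.17,"az":0}]'
python3 -m crank '[{"claw":0.4,"tx":0,"ty":0,"tz":0,"ax":0,"ay":0,"az":0},{"claw":0.4,"tx":0,"ty":0,"tz":0,"ax":0,"ay":0,"az":0}]'
python3 - <<'E'
from m import *
todrop((-21,0,80),0,1.5+1.57);todrop((-21,0,30),0,1.5+1.57)
E
```

```text
time: 46.5
tool_pos: [0.4363, 0.0164, 0.2102]
tcp_rot: [0.252, -0.037, 0.967, 0.008]
force: [-1.2, -0.4, 0.6]
width: 0.0272
grip_force: 0.0
time: 46.75
tool_pos: [0.4378, 0.0167, 0.2104]
tcp_rot: [0.248, -0.036, 0.968, 0.009]
force: [0.3, 0.6, 0.3]
width: 0.0272
grip_force: 0.0
t(cm) [-5.43  0.06  8.15] a [-0.001  0.002  0.072]
t(cm) [-5.42  0.06 13.15] a [-0.001  0.002  0.072]
```

```bash
python3 -m crank '[{"claw":0.4,"tx":-2.7,"ty":0,"tz":2,"ax":0,"ay":0,"az":0.07},{"claw":0.4,"tx":-2.7,"ty":0.2,"tz":3,"ax":0,"ay":0,"az":0},{"claw":0.4,"tx":0,"ty":0,"tz":3,"ax":0,"ay":0,"az":0},{"claw":0.4,"tx":0,"ty":0,"tz":1,"ax":0,"ay":0,"az":0},{"claw":0.4,"tx":0,"ty":0,"tz":0,"ax":0,"ay":0,"az":0},{"claw":0.4,"tx":0,"ty":0,"tz":0,"ax":0,"ay":0,"az":0}]'
python3 - <<'E'
from m import *
todrop((-21,0,30),0,1.5+1.57)
E
```

```text
time: 47.5
tool_pos: [0.527, 0.0239, 0.1571]
tcp_rot: [0.248, -0.003, 0.969, 0.018]
force: [0.6, 0.3, -0.1]
width: 0.0271
grip_force: 0.0
t(cm) [-0.15  0.02  4.17] a [-0.     0.003  0.002]
```

```bash
python3 -m crank '[{"claw":0.4,"tx":-0.1,"ty":0.1,"tz":1.8,"ax":0,"ay":0,"az":0},{"claw":0.4,"tx":0,"ty":0,"tz":1.5,"ax":0,"ay":0,"az":0},{"claw":0.4,"tx":0,"ty":0,"tz":0.8,"ax":0,"ay":0,"az":0},{"claw":0.4,"tx":0,"ty":0,"tz":0,"ax":0,"ay":0,"az":0},{"claw":0.4,"tx":0,"ty":0,"tz":0,"ax":0,"ay":0,"az":0},{"claw":1,"tx":0,"ty":0,"tz":0,"ax":0,"ay":0,"az":0},{"claw":1,"tx":0,"ty":0,"tz":0,"ax":0,"ay":0,"az":0},{"claw":1,"tx":0,"ty":0,"tz":0,"ax":0,"ay":0,"az":0}]' 20
python3 - <<'E'
from m import *
todrop((-21,0,30),0,1.5+1.57)
E
```

```text
time: 48.5
tool_pos: [0.547, 0.027, 0.121]
tcp_rot: [0.248, -0.002, 0.969, 0.018]
force: [-1.1, 4.0, 0.8]
width: 0.0067
grip_force: 20.0
t(cm) [-0.13 -0.15  0.03] a [0.001 0.002 0.002]
```

```bash
python3 -m crank '[{"claw":1,"tx":0,"ty":0.08,"tz":0,"ax":0,"ay":0,"az":0},{"claw":1,"tx":0,"ty":0,"tz":0,"ax":0,"ay":0,"az":0.15},{"claw":1,"tx":0,"ty":0,"tz":0,"ax":0,"ay":0,"az":0.15},{"claw":1,"tx":0,"ty":0,"tz":0,"ax":0,"ay":0,"az":0.15},{"claw":1,"tx":0,"ty":0,"tz":0,"ax":0,"ay":0,"az":0.15},{"claw":1,"tx":0,"ty":0,"tz":0,"ax":0,"ay":0,"az":0.15},{"claw":1,"tx":0,"ty":0,"tz":0,"ax":0,"ay":0,"az":0.15},{"claw":1,"tx":0,"ty":0,"tz":0,"ax":0,"ay":0,"az":0.15}]' 25
python3 -m crank '[{"claw":1,"tx":0,"ty":0,"tz":0,"ax":0,"ay":0,"az":0.15},{"claw":1,"tx":0,"ty":0,"tz":0,"ax":0,"ay":0,"az":0.15},{"claw":1,"tx":0,"ty":0,"tz":0,"ax":0,"ay":0,"az":0.15},{"claw":1,"tx":0,"ty":0,"tz":0,"ax":0,"ay":0,"az":0.05},{"claw":1,"tx":0,"ty":0,"tz":0,"ax":0,"ay":0,"az":0},{"claw":1,"tx":0,"ty":0,"tz":0,"ax":0,"ay":0,"az":0}]'
python3 - <<'E'
from m import *
todrop((-21,0,30),0,0+1.57); o=bot.observe(); print(o["wrist_torque"],o["q"])
E
```

```text
time: 49.5
tool_pos: [0.5471, 0.0274, 0.1211]
tcp_rot: [0.205, 0.485, 0.838, 0.14]
force: [-0.4, 2.5, 3.3]
width: 0.0073
grip_force: 25.0
time: 50.25
tool_pos: [0.5473, 0.0274, 0.1212]
tcp_rot: [0.165, 0.675, 0.695, 0.186]
force: [-1.1, 4.8, 3.7]
width: 0.0082
grip_force: 25.7
t(cm) [-0.19  0.09  0.03] a [ 0.002  0.    -0.046]
[0.49577345 0.02242481 1.21123462] [ 0.00986698  0.1759854   2.16215925  0.10472157  0.3034488  -0.11062635]
```

The torque shows the gate against its 0 stop. I release, retreat, and locate the ring.

```bash
python3 -m crank '[{"claw":0.5,"tx":0,"ty":0,"tz":0,"ax":0,"ay":0,"az":0},{"claw":0.4,"tx":0,"ty":0,"tz":0,"ax":0,"ay":0,"az":0},{"claw":0.4,"tx":0,"ty":0,"tz":0,"ax":0,"ay":0,"az":0},{"claw":0.4,"tx":0,"ty":0,"tz":-3,"ax":0,"ay":0,"az":0},{"claw":0.4,"tx":0,"ty":0,"tz":-5,"ax":0,"ay":0,"az":0},{"claw":-0.2,"tx":0,"ty":0,"tz":-4,"ax":-0.16,"ay":0,"az":0},{"claw":-0.8,"tx":2,"ty":0,"tz":0,"ax":-0.17,"ay":0,"az":0},{"claw":-0.9,"tx":3,"ty":0,"tz":0,"ax":-0.17,"ay":0,"az":0}]'
python3 -m crank '[{"claw":-0.9,"tx":4,"ty":0,"tz":0,"ax":0,"ay":0,"az":0},{"claw":-0.9,"tx":4,"ty":0,"tz":0,"ax":0,"ay":0,"az":0},{"claw":-0.9,"tx":0,"ty":0,"tz":0,"ax":0,"ay":0,"az":0},{"claw":-0.9,"tx":0,"ty":0,"tz":0,"ax":0,"ay":0,"az":0}]'
python3 - <<'E'
from m import *
print(tool().round(3)); delta((.546,.312,.2),down(SP[2]+np.pi/2))
for n in ("scene","side","wrist"):
    s=snap(n); S=None; g=s["img"].astype(int)
    q=proj(s,[.546,.312,.018])[0]; print(n,q)
    sat=g.max(2)-g.min(2); m=((sat<25)&(g.mean(2)>50)&(g.mean(2)<210)).astype(np.uint8)
    nn,l,st,ce=cv2.connectedComponentsWithStats(m)
    for i in range(1,nn):
        if st[i,4]>60 and np.hypot(*(ce[i]-q))<120: print(st[i],ce[i].round(1), onz(s,[ce[i]],.018)[0].round(4))
E
```

```text
time: 51.25
tool_pos: [0.4848, 0.0327, 0.2271]
tcp_rot: [0.277, 0.648, 0.652, 0.279]
force: [-0.3, -0.7, 0.7]
width: 0.0542
grip_force: 0.0
time: 51.75
tool_pos: [0.4842, 0.0777, 0.2242]
tcp_rot: [0.27, 0.649, 0.656, 0.274]
force: [0.6, -0.7, -0.4]
width: 0.0864
grip_force: 0.0
[[-0.011  0.704  0.71   0.484]
 [ 1.     0.006  0.01   0.078]
 [ 0.002  0.71  -0.704  0.224]
 [ 0.     0.     0.     1.   ]]
t(cm) [23.35  2.79  6.32] a [ 0.789  0.023 -0.061]
scene [349.41291011 135.57252919]
[253  70  47  62 895] [279.2 101.6] [0.3012 0.3397 0.018 ]
[393  73  31  24 181] [405.9  83.7] [0.6111 0.5865 0.018 ]
[238 105  23  28 232] [250.  116.3] [0.2557 0.2482 0.018 ]
[340 126  20  21 313] [349.7 136.1] [0.5476 0.3108 0.018 ]
[396 166  14  16  90] [401.8 176. ] [0.7307 0.2448 0.018 ]
[296 171  39  28 290] [309.8 180.7] [0.5201 0.1204 0.018 ]
[ 257  179  101   69 2235] [314.8 221.3] [0.5896 0.0149 0.018 ]
[270 195  13   6  66] [276.4 197.8] [0.4691 0.0329 0.018 ]
side [288.5934664  163.18785203]
[    0     0   640   400 76087] [388.9 135. ] [0.9041 0.4106 0.018 ]
[221 107  28  35  86] [234.8 124.7] [0.3975 0.6072 0.018 ]
[283 110  28  15 124] [298.5 116.5] [0.6293 0.6206 0.018 ]
[279 154  20  19 296] [288.4 163.4] [0.5452 0.3109 0.018 ]
[285 154  65  48 303] [306.1 179.8] [0.5811 0.2142 0.018 ]
[ 255  168  111   82 2402] [318.1 225.1] [0.5741 0.0197 0.018 ]
[276 213  14  12  72] [282.4 218.1] [0.4933 0.0649 0.018 ]
wrist [218.77804755 -39.75196845]
```

```bash
python3 -m crank '[{"claw":-0.9,"tx":3,"ty":0,"tz":0,"ax":0.158,"ay":0,"az":0},{"claw":-0.9,"tx":3,"ty":0,"tz":0,"ax":0.158,"ay":0,"az":0},{"claw":-0.9,"tx":3,"ty":0,"tz":0,"ax":0.158,"ay":0,"az":0},{"claw":-0.9,"tx":3,"ty":0,"tz":0,"ax":0.158,"ay":0,"az":0},{"claw":-0.9,"tx":3,"ty":0,"tz":0,"ax":0.158,"ay":0,"az":-0.06},{"claw":-0.9,"tx":0,"ty":0,"tz":0,"ax":0,"ay":0,"az":0},{"claw":-0.9,"tx":0,"ty":0,"tz":0,"ax":0,"ay":0,"az":0}]'
python3 - <<'E'
from m import *
delta((.5465,.311,.15),down(SP[2]+np.pi/2))
E
```

```text
time: 52.78
tool_pos: [0.4878, 0.2111, 0.2241]
tcp_rot: [0.027, 0.687, 0.726, 0.016]
force: [-0.0, -1.1, 0.8]
width: 0.0868
grip_force: 0.0
t(cm) [9.77 5.97 7.62] a [ 0.06   0.017 -0.019]
```

```bash
python3 -m crank '[{"claw":-0.9,"tx":4.5,"ty":3,"tz":1,"ax":0.06,"ay":0.017,"az":-0.019},{"claw":-0.9,"tx":4.9,"ty":3,"tz":2,"ax":0,"ay":0,"az":0},{"claw":-0.9,"tx":0,"ty":0,"tz":4,"ax":0,"ay":0,"az":0},{"claw":-0.9,"tx":0,"ty":0,"tz":0,"ax":0,"ay":0,"az":0},{"claw":-0.9,"tx":0,"ty":0,"tz":0,"ax":0,"ay":0,"az":0}]'
python3 - <<'E'
from m import *
delta((.5465,.311,.008),down(SP[2]+np.pi/2))
s=snap("wrist","w12"); print(proj(s,[[.5465,.311,.03]])); g=s["img"].astype(int)
sat=g.max(2)-g.min(2); m=((sat<25)&(g.mean(2)>90)).astype(np.uint8)
nn,l,st,ce=cv2.connectedComponentsWithStats(m)
for i in range(1,nn):
    if st[i,4]>300: print(st[i],ce[i].round(1), onz(s,[ce[i]],.02)[0].round(4))
E
```

```text
time: 53.4
tool_pos: [0.5424, 0.309, 0.1578]
tcp_rot: [0.001, 0.68, 0.733, 0.002]
force: [1.0, 0.1, 0.6]
width: 0.0869
grip_force: 0.0
t(cm) [ 0.15  0.38 14.98] a [ 0.003 -0.001  0.   ]
[[319.49209547 189.67588272]]
```

```bash
python3 -m crank '[{"claw":-0.9,"tx":0.15,"ty":0.35,"tz":4,"ax":0,"ay":0,"az":0},{"claw":-0.9,"tx":0,"ty":0,"tz":4,"ax":0,"ay":0,"az":0},{"claw":-0.9,"tx":0,"ty":0,"tz":3,"ax":0,"ay":0,"az":0},{"claw":-0.9,"tx":0,"ty":0,"tz":0,"ax":0,"ay":0,"az":0},{"claw":-0.9,"tx":0,"ty":0,"tz":0,"ax":0,"ay":0,"az":0}]'
python3 - <<'E'
from m import *
delta((.5465,.311,.008),down(SP[2]+np.pi/2)); s=snap("scene"); print(s["img"][136,342],s["img"][136,350])
E
```

```text
time: 54.08
tool_pos: [0.5473, 0.312, 0.0485]
tcp_rot: [0.001, 0.68, 0.733, 0.003]
force: [-0.2, 1.3, 0.2]
width: 0.0864
grip_force: 0.0
t(cm) [-0.11 -0.11  4.05] a [ 0.005 -0.002  0.001]
[90 92 93] [ 73  96 124]
```

```bash
python3 -m crank '[{"claw":-0.9,"tx":-0.1,"ty":-0.1,"tz":2,"ax":0,"ay":0,"az":0},{"claw":-0.9,"tx":0,"ty":0,"tz":1.3,"ax":0,"ay":0,"az":0},{"claw":-0.9,"tx":0,"ty":0,"tz":0.7,"ax":0,"ay":0,"az":0},{"claw":-0.9,"tx":0,"ty":0,"tz":0,"ax":0,"ay":0,"az":0},{"claw":1,"tx":0,"ty":0,"tz":0,"ax":0,"ay":0,"az":0},{"claw":1,"tx":0,"ty":0,"tz":0,"ax":0,"ay":0,"az":0},{"claw":1,"tx":0,"ty":0,"tz":0,"ax":0,"ay":0,"az":0},{"claw":1,"tx":0,"ty":0,"tz":0,"ax":0,"ay":0,"az":0}]' 12
python3 -m crank '[{"claw":1,"tx":0,"ty":0,"tz":-1.5,"ax":0,"ay":0,"az":0},{"claw":1,"tx":0,"ty":0,"tz":-2.5,"ax":0,"ay":0,"az":0},{"claw":1,"tx":0,"ty":0,"tz":-2,"ax":0,"ay":0,"az":0},{"claw":1,"tx":0,"ty":0,"tz":0,"ax":0,"ay":0,"az":0}]'
python3 - <<'E'
from m import *
S,_=frames(*SP,0); p=tp(S,(0,130,0))[0]; print(p,bot.observe()["width"])
delta(p+[0,0,.069],down(SP[2]+np.pi/2))
E
```

```text
time: 55.12
tool_pos: [0.5453, 0.3106, 0.0064]
tcp_rot: [0.0, 0.68, 0.734, 0.001]
force: [0.2, 0.5, 2.2]
width: 0.0596
grip_force: 12.0
time: 55.62
tool_pos: [0.5461, 0.3111, 0.0684]
tcp_rot: [0.001, 0.68, 0.734, 0.003]
force: [0.2, -0.1, -1.1]
width: 0.0594
grip_force: 12.0
[0.57125914 0.15763455 0.        ] 0.05939619296706233
t(cm) [-15.5    1.34  -0.09] a [ 0.005 -0.002  0.001]
```

```bash
python3 -m crank '[{"claw":1,"tx":-3,"ty":0.3,"tz":0,"ax":0,"ay":0,"az":0},{"claw":1,"tx":-3,"ty":0.3,"tz":0,"ax":0,"ay":0,"az":0},{"claw":1,"tx":-3,"ty":0.3,"tz":0,"ax":0,"ay":0,"az":0},{"claw":1,"tx":-3,"ty":0.3,"tz":0,"ax":0,"ay":0,"az":0},{"claw":1,"tx":-3,"ty":0.1,"tz":0,"ax":0,"ay":0,"az":0},{"claw":1,"tx":0,"ty":0,"tz":2,"ax":0,"ay":0,"az":0},{"claw":1,"tx":0,"ty":0,"tz":0,"ax":0,"ay":0,"az":0},{"claw":1,"tx":0,"ty":0,"tz":0,"ax":0,"ay":0,"az":0}]'
python3 - <<'E'
from m import *
S,_=frames(*SP,0); p=tp(S,(0,130,0))[0]
delta(p+[0,0,.007],down(SP[2]+np.pi/2))
E
```

```text
time: 56.62
tool_pos: [0.5693, 0.1622, 0.0459]
tcp_rot: [0.0, 0.679, 0.734, 0.0]
force: [0.3, 0.6, -1.8]
width: 0.0594
grip_force: 12.0
t(cm) [-0.47  0.16  3.89] a [ 0.001 -0.     0.002]
```

```bash
python3 -m crank '[{"claw":1,"tx":-0.45,"ty":0.15,"tz":1,"ax":0,"ay":0,"az":0},{"claw":1,"tx":0,"ty":0,"tz":1.5,"ax":0,"ay":0,"az":0},{"claw":1,"tx":0,"ty":0,"tz":0.6,"ax":0,"ay":0,"az":0},{"claw":1,"tx":0,"ty":0,"tz":0,"ax":0,"ay":0,"az":0},{"claw":1,"tx":0,"ty":0,"tz":0,"ax":0,"ay":0,"az":0}]'
python3 - <<'E'
from m import *
S,_=frames(*SP,0); p=tp(S,(0,130,0))[0]
delta(p+[0,0,.007],down(SP[2]+np.pi/2))
E
```

```text
time: 57.25
tool_pos: [0.5714, 0.1576, 0.0151]
tcp_rot: [0.0, 0.68, 0.734, 0.001]
force: [1.0, -0.3, -0.4]
width: 0.0595
grip_force: 12.0
t(cm) [-0.   -0.02  0.81] a [ 0.001 -0.     0.001]
```

Lower the last 8 mm, release, back straight up, and check ring, gate, and counts.

```bash
python3 -m crank '[{"claw":1,"tx":0,"ty":0,"tz":0.5,"ax":0,"ay":0,"az":0},{"claw":1,"tx":0,"ty":0,"tz":0.3,"ax":0,"ay":0,"az":0},{"claw":1,"tx":0,"ty":0,"tz":0,"ax":0,"ay":0,"az":0},{"claw":1,"tx":0,"ty":0,"tz":0,"ax":0,"ay":0,"az":0},{"claw":-0.2,"tx":0,"ty":0,"tz":0,"ax":0,"ay":0,"az":0},{"claw":-0.7,"tx":0,"ty":0,"tz":0,"ax":0,"ay":0,"az":0},{"claw":-0.7,"tx":0,"ty":0,"tz":0,"ax":0,"ay":0,"az":0},{"claw":-0.7,"tx":0,"ty":0,"tz":0,"ax":0,"ay":0,"az":0}]'
python3 -m crank '[{"claw":-0.7,"tx":0,"ty":0,"tz":-2,"ax":0,"ay":0,"az":0},{"claw":-0.7,"tx":0,"ty":0,"tz":-5,"ax":0,"ay":0,"az":0},{"claw":-0.7,"tx":0,"ty":0,"tz":-6,"ax":0,"ay":0,"az":0},{"claw":-0.7,"tx":3,"ty":-4,"tz":-4,"ax":0,"ay":0,"az":0},{"claw":-0.7,"tx":3,"ty":-5,"tz":0,"ax":0,"ay":0,"az":0},{"claw":-0.7,"tx":3,"ty":-5,"tz":0,"ax":0,"ay":0,"az":0},{"claw":-0.7,"tx":0,"ty":-5,"tz":0,"ax":0,"ay":0,"az":0},{"claw":-0.7,"tx":0,"ty":0,"tz":0,"ax":0,"ay":0,"az":0}]'
python3 - <<'E'
from m import *
S,_=frames(*SP,0); print(tp(S,(0,130,0)))
prof(0.,z=(9,0))
ims=[]
for n in ("scene","side"):
    s=snap(n); g=s["img"].astype(int); q=proj(s,tp(S,(0,130,18)))[0]
    c=q.astype(int); ims.append(cv2.resize(s["img"][140:250,250:380,::-1],(400,338),interpolation=3))
    sat=g.max(2)-g.min(2); m=((sat<25)&(g.mean(2)>50)&(g.mean(2)<210)).astype(np.uint8)
    nn,l,st,ce=cv2.connectedComponentsWithStats(m)
    for i in range(1,nn):
        if 100<st[i,4]<900 and np.hypot(*(ce[i]-q))<25: print(n,q,st[i],ce[i].round(1),onz(s,[ce[i]],.018)[0].round(4))
cv2.imwrite("pics/m13.png",np.hstack(ims))
E
```

```text
time: 58.25
tool_pos: [0.5713, 0.1576, 0.007]
tcp_rot: [0.0, 0.68, 0.734, 0.001]
force: [0.5, 0.7, -0.2]
width: 0.0774
grip_force: 0.0
time: 59.25
tool_pos: [0.3723, 0.2315, 0.1759]
tcp_rot: [-0.0, 0.679, 0.734, -0.0]
force: [1.0, 0.4, -0.2]
width: 0.0774
grip_force: 0.0
[[0.57125914 0.15763455 0.        ]]
scene L 9 ## ## -- -- -- -- -- bk bk bk bk bk bk ## ## ## -- -- -- -- -- ## -- -- -- ## ## -- -- -- -- -- -- -- --
scene L 0 ## -- -- -- -- -- bk bk bk bk -- ## ## ## -- -- -- -- -- -- ## ## -- -- ## ## ## -- -- -- -- -- -- -- --
scene R 9 ## ## ## ## ## -- -- -- -- -- -- -- -- -- -- -- -- -- -- -- -- ## ## -- -- -- -- -- -- -- -- -- -- -- --
scene R 0 -- -- ## -- -- -- -- -- -- -- -- -- -- -- -- -- -- -- -- -- ## ## -- -- -- ## -- -- -- -- -- -- -- -- --
side L 9 ## ## -- -- -- -- -- -- -- -- -- -- -- bk bk -- -- -- -- -- -- -- -- -- ## ## -- -- -- -- -- -- -- -- --
side L 0 -- -- -- -- -- -- -- -- -- -- -- -- bk bk ## -- -- -- -- -- -- -- -- -- -- -- -- -- -- -- -- -- -- -- bk
side R 9 ## ## ## ## ## -- -- -- -- -- -- -- -- -- -- -- -- -- -- -- -- -- -- -- -- -- -- -- -- -- -- -- -- -- --
side R 0 -- -- -- -- -- -- -- -- -- -- -- -- -- -- -- -- ## ## -- -- -- -- -- -- -- -- -- -- -- -- -- -- -- -- --
x           -11 -11 -10 -10 -9 -8 -8 -7 -7 -6 -5 -5 -4 -4 -3 -2 -2 -1 -1  0  1  1  2  2  3  4  4  5  5  6  7  7  8  8  9
scene [333.46284498 177.63775372] [296 166  64  34 523] [322.3 178. ] [0.5455 0.1431 0.018 ]
side [306.34837358 191.99612437] [269 154  81  62 363] [301.  184.9] [0.563  0.1933 0.018 ]
```

View pics/m13.png

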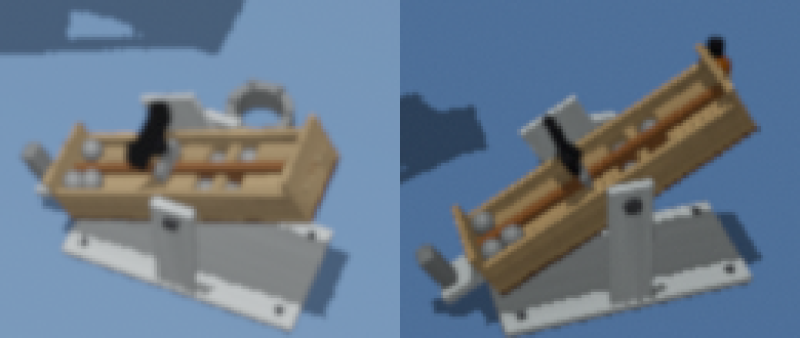

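All four pockets are filled, the channel holds one and two spares, and the ring stands beside the board. One last look from above to check gate angle and ring position.

```bash
python3 -m crank '[{"claw":-0.7,"tx":0,"ty":0,"tz":-5,"ax":0,"ay":0,"az":0},{"claw":-0.7,"tx":0,"ty":0,"tz":-5,"ax":0,"ay":0,"az":0},{"claw":-0.7,"tx":-2,"ty":3,"tz":-4,"ax":0,"ay":0,"az":0},{"claw":-0.7,"tx":-3,"ty":4,"tz":0,"ax":0,"ay":0,"az":0},{"claw":-0.7,"tx":-4,"ty":4,"tz":0,"ax":0,"ay":0,"az":0},{"claw":-0.7,"tx":-4,"ty":4,"tz":0,"ax":0,"ay":0,"az":0},{"claw":-0.7,"tx":-4,"ty":0,"tz":0,"ax":0,"ay":0,"az":0},{"claw":-0.7,"tx":0,"ty":0,"tz":0,"ax":0,"ay":0,"az":0}]'
python3 - <<'E'
from m import *
s=snap("wrist"); S,T=frames(*SP,0); im=cv2.resize(s["img"][:,:,::-1],(800,500))
print(tool()[:3,3])
P={'ringtop':tp(S,(0,130,30))[0],'wL':tp(T,(-20,27,52))[0],'wR':tp(T,(-20,-27,52))[0]}
for k,v in P.items(): q=proj(s,v)[0]*1.25; print(k,q.round(1)); cv2.circle(im,tuple(q.astype(int)),2,(0,0,255),-1)
cv2.polylines(im,[(proj(s,[tp(S,(30*np.cos(t),130+30*np.sin(t),30))[0] for t in np.arange(0,6.3,.2)])*1.25).astype(np.int32)],True,(0,255,0),1)
cv2.imwrite("pics/w14.png",im); np.save("w14W.npy",s["W"])
E
```

```text
time: 60.45
tool_pos: [0.5397, 0.071, 0.3151]
tcp_rot: [0.0, 0.682, 0.732, -0.0]
force: [0.7, -0.2, -0.2]
width: 0.0774
grip_force: 0.0
[0.53924319 0.07259621 0.31539297]
ringtop [426.2 138.2]
wL [390.3 245.8]
wR [390.7 296.6]
```

View pics/w14.png

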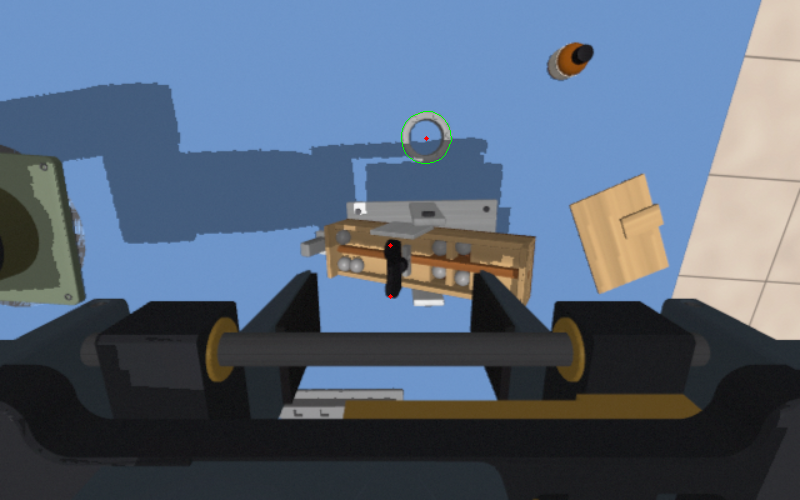

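Run:
```python
from m import *
s=snap("wrist"); S,_=frames(*SP,0)
p=onz(s,np.array([(347,203),(497,199.5)])/1.25,.008); print(((p-S[:3,3])@S[:3,:3]*1000).round(1))
```

```text
[[-101.4   50.7    8. ]
 [  96.3   54.8    8. ]]
```

```bash
python3 -c "
from workcell import workorder
print(workorder.sign_off())"
```

```text
the job is handed in; nothing more can be done
None
```

I handed the job in at about 60 s: a ball is in each of the four pockets, the three spares are in the channel (one left, two right), the gate is shut, the board is tipped down at the channel end, and the ring stands in line with the pivot about 48 mm clear of the base plate by my last measurement (asked: 50 mm).

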